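Scoop drainage pebbles into the planter and rest the scoop on its stand

ROBOT

A 7-joint arm with a two-finger parallel gripper is mounted at the origin on the work surface. World frame = base frame: x ahead of the robot, y to its left, z up, the work surface at z = 0. Lengths are in m, angles in degrees, forces in N, time in s.
With the tool pointing down it reaches from about 0.425 to 0.875 m from the base axis. Payload 4.7 kg.
Tool frame: the origin (TCP) lies at the centre of the arm's flange, where the gripper is bolted on; the fingertips stand 182 mm ahead of it and the grasp point (between the pads) lies 164 mm ahead of it (env.grip_depth is the distance from the TCP to the grasp point, in m); z points along the fingers, y is the line along which they close (so a half turn about z gives the same grasp; the last joint's range is limited). The gripper opens to 87 mm and grips with 3 to 60 N. Pads are 19 mm wide; open, the fingers measure 117 mm over their backs; the gripper's body (75 mm by 190 mm) begins 51 mm behind the grasp point.
Start: joints at [77.412, 18.392, -4.016, 83.108, 1.295, 78.541, -3.26], TCP at [0.151, -0.632, 0.405] pointing down, gripper open.
Joint ranges: [-163.93, 163.93], [-17.29, 119.83], [-79.2, 71.16], [3.27, 140.29], [-89.18, 269.18], [5.43, 117.66], [-154.24, 154.24]. Speed limits (degrees/s): [147.25, 147.25, 180, 180, 180, 180, 180].

INTERFACE

Orientations are given as [roll, pitch, yaw] about the fixed x, y, z axes, in that order (R = Rz(yaw) Ry(pitch) Rx(roll)).
In Python, from cell import env gives the robot as it stands. The module is installed in compiled form; this text tells all that it offers.
- The arm moves only by the tool send_rows, never from a script. Its arguments are lists of equal length, an entry for each row: "xyz": the shift along the tool's x, y, z in m, a list of three; "rotation": the turn, a rotation vector about the tool's x, y, z in rad, a list of three; "jaw": the opening, from 0 (shut) to 1 (fully open). A call has 1 to 20 rows; each row shifts and turns the commanded pose from where the row before left it, along the tool's axes as they then stand; what a row does not reach is not made up. A row lasts 1/10 s, in which the tool goes at most 50 mm and 8.59 degrees, less where a joint would pass 70% of its speed; a pose out of reach is approached as far as the arm can. A call is refused whole if a number of a shift passes 0.05 or a number of a turn 0.15, either way. A call with a gripper value outside its range is refused whole. The fingers move at their own pace and stop on an object; "newtons" is the grip in N (left out, the last holds). Time passes only in rows, so rows that do not move let the fingers close. It gives the time, the measured TCP pose, the force, the opening and the grip force at its end, in the units of the state.
- env.get_obs(): the state, without advancing time (a new reading comes with each control period).
- env.read_camera(name): name is "side" or "top"; returns a dict with "image" (400x640x3 uint8, blue, green, red), "fx", "fy", "cx", "cy" (pixels), "R" (3x3) and "t" (3): a world point X has camera coordinates R X + t. Camera axes: x right, y down, z forward; pixel columns grow to the right and rows downward; lengths in m; the calibration is good to about 2 mm. A picture is of the moment at which its call begins. There is no depth.
- env.sign_off(): hands the job in; it is judged then, once.
The state is a dict: "time_s": time; "qpos": joint angles; "joint_velocities": joint speeds; "effort": joint torques, N m; "tool_pos": TCP position; "tool_rot": TCP orientation; "force": force on the tool from outside, world axes, zero at the start; "wrist_torque": the same for the moment, N m; "grip_width": finger opening in m; "grasp_force": force on a finger pad.
Only numpy, scipy, OpenCV 4.12 (cv2) and the standard library are available. Lean on these libraries where they do the work, as an engineer would, in place of code of your own. Each camera call takes 0.05 s, during which the arm holds its last target. There are 200 camera calls.

TASK

With the scoop, take up at least three of the six pebbles in the trough in one scoopful and tip them into the empty terracotta planter, spilling none and never touching a pebble with the fingers. Then lay the empty scoop level on top of the small brass stand, balanced, and let go. Leave the stone snail and the potted succulent where they are and do not shove or tip the planter.

Things in the scene. Friction and masses are not known exactly. Their poses are not given: they have to be found in the camera images.
- scoop: steel scoop, loose, 200 g. Origin: centre of the bucket's underside; x out of its open front, z up. Bucket 70 (x) x 64 (y), floor 1.5 and walls 2.5 thick, walls 30 high, lip at x=35, open in front and on top. Level wooden handle behind it, 18 wide x 22 tall, from x=-125 to -55, its centre at z=62: grip at x=-85. Balance point at about x=-15. Starts standing level on the table
- trough: fixed narrow white and blue ceramic trough that holds the pebbles, 228 (x) x 84 (y) outside, 220 x 76 inside, walls 4 thick; inner floor 12 above the table, rim 42 above the table. Origin: centre of its underside. The pebbles start in its +x half (x from 0 to 105), its -x half is empty
- planter: empty round terracotta planter, loose, 600 g, 75 tall, 98 across outside at the foot and 122 at the rim, floor 12 and walls 4 thick (mouth 114 across inside). Origin: centre of its underside, z up
- stand: fixed round brass stand like a low cake stand, 55 tall, with a flat round top 72 across; foot 92 across. Origin: centre of its underside
- stone0: cream pebble, loose, 15 g, flattened round, 25 across and 15 thick. Origin: its centre
- stone1: grey pebble, loose, 15 g, flattened round, 25 across and 15 thick. Origin: its centre
- stone2: rust-red pebble, loose, 15 g, flattened round, 25 across and 15 thick. Origin: its centre
- stone3: cream pebble, loose, 15 g, flattened round, 25 across and 15 thick. Origin: its centre
- stone4: grey pebble, loose, 15 g, flattened round, 25 across and 15 thick. Origin: its centre
- stone5: rust-red pebble, loose, 15 g, flattened round, 25 across and 15 thick. Origin: its centre
- snail: bystander: a grey stone garden-snail ornament, 100 x 30 x 65 mm. Origin: centre of its underside
- succulent: bystander: an orange-red succulent in a grey pot, about 100 mm across, 110 mm tall. Origin: centre of its underside

How it is judged:
By the outcome, as a careful person would: the job done as asked, in the order asked, and still so for the second after the job is handed in, with the robot touching nothing.
It also fails if it takes over 67 s, if anything falls off the work surface, if the arm or the gripper's body presses on something with over 40 N, if the wrist force passes 120 N, or if a joint passes its speed limit or range.

## Working session

There is one attempt and no reset: what is moved stays moved. The work goes in short steps, Python scripts to look and compute and a tool call to move; the robot and the scene stay as the last step left them, time stands still between calls to the robot, and variables do not carry over. Pictures are saved under pics/ and viewed, at most 10 in all, crops included, and the job is handed in when it is done.

Besides the shell and the picture viewer there is one more tool, called after "Emit:" by a JSON object that holds its "name" and its "arguments", one argument or row to a line. send_rows: Moves the arm, as the interface text tells. Its arguments: {"type":"object","properties":{"xyz":{"type":"array"},"rotation":{"type":"array"},"jaw":{"type":"array"},"newtons":{"type":"number"}},"required":["xyz","rotation","jaw"]}

```bash
mkdir -p pics; python3 - <<'E'
from cell import env
import cv2,numpy as np
for n in("side","top"):
    c=env.read_camera(n); cv2.imwrite(f"pics/{n}0.png",c["image"]); print(n,c["fx"],c["fy"],c["cx"],c["cy"],np.round(c["R"],4).tolist(),np.round(c["t"],4).tolist())
o=env.get_obs(); print(o, env.grip_depth)
E
```

```text
side 404.65091905519074 404.65091905519074 326.865023056817 199.1285455624551 [[-0.9862, -0.1654, -0.0093], [-0.122, 0.7627, -0.6351], [0.1121, -0.6252, -0.7724]] [0.4834, 0.136, 1.1555]
top 383.54478394912485 383.54478394912485 316.59213097896736 199.00409497525987 [[0.0251, -0.9997, -0.0053], [-0.988, -0.024, -0.1525], [0.1523, 0.0091, -0.9883]] [-0.0828, 0.5215, 0.9337]
{'time_s': 0.1, 'qpos': array([77.4114725 , 18.43334346, -4.01629896, 83.1681942 ,  1.29333435,
       78.54066408, -3.26080583]), 'joint_velocities': array([-0.01222382, -0.14562144, -0.0158022 , -0.1578558 , -0.0108866 ,
       -0.02558186,  0.03849911]), 'effort': array([-3.89675006e-04, -4.92571270e+01, -4.05841051e-01, -3.13394308e+01,
       -6.40732865e-02,  3.95496364e-02,  7.07733238e-05]), 'tool_pos': array([ 0.15053416, -0.63213537,  0.40378489]), 'tool_rot': array([-1.79902941e+02,  3.61552195e-03,  1.33977214e+01]), 'force': array([ 0.30233899,  0.14185083, -0.23889119]), 'wrist_torque': array([-0.05082746,  0.00715048,  0.0279763 ]), 'grasp_force': 0.0, 'grip_width': 0.08681260133631485} 0.1635
```

View pics/top0.png

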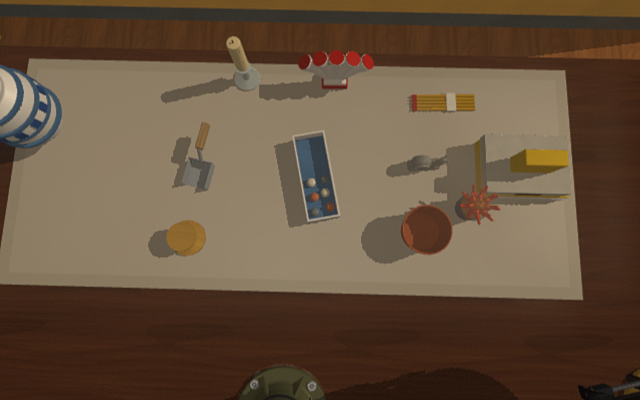

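View pics/side0.png

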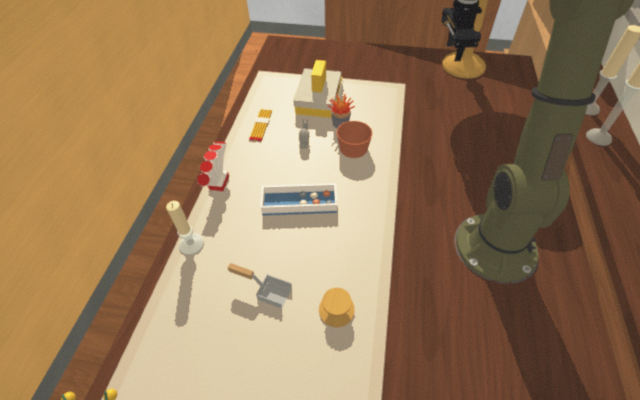

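The top view shows the scoop at (198,170), trough at (316,176), planter at (427,230), stand at (186,237), snail at (422,162) and succulent at (478,204). The side view shows the scoop at (270,288), trough at (300,200), planter at (353,140) and stand at (337,307). I'll enlarge these.

```bash
cat > h.py <<'E'
import cv2,numpy as np
def mosaic(img,boxes,s,out):
    # boxes (u0,v0) each 80x60 -> 400x300 ; 2x2
    t=[]
    for u,v in boxes:
        c=cv2.resize(img[v:v+60,u:u+80],None,fx=5,fy=5,interpolation=cv2.INTER_CUBIC)
        for k in range(0,80,10):
            cv2.line(c,(k*5,0),(k*5,6),(0,0,255),1); cv2.putText(c,str(u+k),(k*5,16),0,.35,(0,0,255),1)
        for k in range(10,60,10):
            cv2.line(c,(0,k*5),(6,k*5),(0,0,255),1); cv2.putText(c,str(v+k),(8,k*5+4),0,.35,(0,0,255),1)
        t.append(c)
    cv2.imwrite(out,np.vstack([np.hstack(t[:2]),np.hstack(t[2:])]))
class Cam:
    def __init__(s,n):
        from cell import env
        c=env.read_camera(n); s.im=c["image"]; s.K=np.array([[c["fx"],0,c["cx"]],[0,c["fy"],c["cy"]],[0,0,1]]); s.R=np.array(c["R"]);s.t=np.array(c["t"]);s.P=s.K@np.c_[s.R,s.t]
    def z(s,uv,z):
        d=s.R.T@np.linalg.solve(s.K,[*uv,1]); o=-s.R.T@s.t; return o+d*(z-o[2])/d[2]
    def px(s,X):
        p=s.P@[*X,1]; return p[:2]/p[2]
def tri(a,ua,b,ub):
    X=cv2.triangulatePoints(a.P,b.P,np.array(ua,float).reshape(2,1),np.array(ub,float).reshape(2,1)); return (X[:3]/X[3]).ravel()
E
python3 - <<'E'
import sys; sys.path.insert(0,'.')
import cv2
from h import *
mosaic(cv2.imread("pics/top0.png"),[(165,118),(276,165),(150,205),(390,200)],5,"pics/topc.png")
mosaic(cv2.imread("pics/side0.png"),[(220,250),(258,170),(300,280),(315,110)],5,"pics/sidec.png")
E
```

```text
(no output)
```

View pics/topc.png

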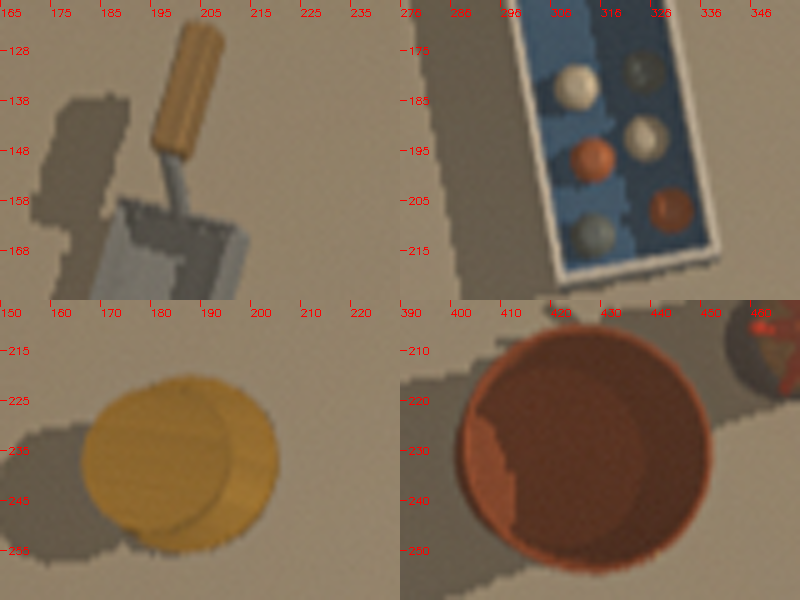

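View pics/sidec.png

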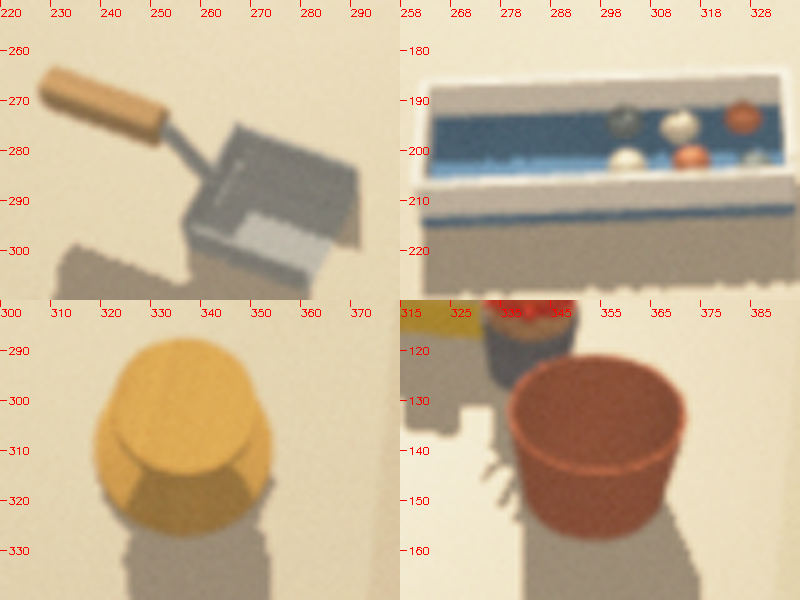

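The crops show the scoop's front facing the base, with its handle from about (205.6,123.6) to (199.6,146) in the top view. The pebbles lie at the trough's base-side end, and the stand, planter and trough rims are clear in both views. Next I'll compute positions.

```bash
python3 - <<'E'
from h import *
from scipy.optimize import least_squares
T=Cam("top");S=Cam("side")
def r(x): return np.round(x,4).tolist()
def fit(pts,x0,nz=True):
    def f(p):
        c,s=np.cos(p[3]),np.sin(p[3]); e=[]
        for cam,uv,q in pts:
            X=[p[0]+c*q[0]-s*q[1],p[1]+s*q[0]+c*q[1],p[2]+q[2]]
            e+=list(cam.px(X)-uv)
        return np.array(e)
    o=least_squares(f,x0,loss='soft_l1'); print(r(o.x),"yaw",np.degrees(o.x[3]),"res",np.round(f(o.x),1).tolist())
h=.03
print("scoop")
fit([(T,(189,157.6),(-.035,-.032,h)),(T,(214.6,163.4),(-.035,.032,h)),(T,(205.6,123.6),(-.125,0,.073)),(T,(199.6,146),(-.055,0,.073)),
(S,(267.4,275),(-.035,.032,h)),(S,(291.4,284),(.035,.032,h)),(S,(230,265.2),(-.125,0,.073)),(S,(252.6,273),(-.055,0,.073))],[.6,.3,0,3.1])
print("handle tri",r(tri(T,(205.6,123.6),S,(230,265.2))),r(tri(T,(199.6,146),S,(252.6,273))))
print("trough")
a,b=.114,.042
fit([(T,(308,221),(a,-b,.042)),(T,(340,215.4),(a,b,.042)),(T,(294,135),(-a,-b,.042)),(T,(325,131),(-a,b,.042)),
(S,(262,187),(-a,b,.042)),(S,(336,185),(a,b,.042)),(S,(337.6,205.6),(a,-b,.042)),(S,(261,206),(-a,-b,.042))],[.6,0,0,3.1])
# planter: rim ellipse edges; top mean of extremes
print("planter rim tri",r(tri(T,(426.8,230),S,(354.2,133))))
print("  at z75",r(T.z((426.8,230),.075)),r(S.z((354.2,133.2),.075)))
print("stand top tri",r(tri(T,(181.5,236),S,(336.6,301))),r(T.z((181.5,236),.055)),r(S.z((336.6,301),.055)))
for n,uv in dict(cream=(311.4,182.4),dgrey=(325,179.4),rust=(314.4,197),cream2=(325.4,192.6),rust2=(330.4,207),grey=(314.6,212)).items(): print(n,r(T.z(uv,.022)[:2]))
print("snail",r(T.z((422,162),.03)),"succ",r(T.z((478,207),.05)),"candle base",r(T.z((246,80),.0)),"cards",r(T.z((335,84),.0)))
E
```

```text
scoop
[0.5881, 0.2424, -0.0071, 2.9205] yaw 167.334621688493 res [1.0, -0.4, -1.2, -0.5, 1.1, -1.1, -0.8, 2.2, 0.5, -0.3, 0.3, -0.4, -0.7, 0.1, 0.5, 1.2]
handle tri [0.7064, 0.2166, 0.0696] [0.6451, 0.228, 0.068]
trough
[0.5871, -0.0685, -0.007, 3.331] yaw 190.8519649744632 res [-0.4, 0.0, 0.4, 0.2, -0.3, 0.4, 0.3, -0.7, 1.0, -0.6, -0.0, -0.3, -0.6, 0.1, -0.2, 1.5]
planter rim tri [0.4512, -0.339, 0.0707]
  at z75 [0.4488, -0.3378, 0.075] [0.4525, -0.3333, 0.075]
stand top tri [0.4211, 0.2619, 0.0517] [0.4206, 0.2607, 0.055] [0.4212, 0.2634, 0.055]
cream [0.5695, -0.0551]
dgrey [0.5783, -0.0903]
rust [0.5312, -0.0639]
cream2 [0.5434, -0.0921]
rust2 [0.5061, -0.1058]
grey [0.4922, -0.0655]
snail [0.6288, -0.3412, 0.03] succ [0.5114, -0.4735, 0.05] candle base [0.8592, 0.135, 0.0] cards [0.853, -0.1124, 0.0]
```

```bash
cat > plan.py <<'E'
import numpy as np, json
from scipy.spatial.transform import Rotation as Ro, Slerp
def rows(p0,r0,p1,r1,n,nd=4):
    """r as Rotation; straight line + slerp; prints rows, returns end"""
    S=Slerp([0,1],Ro.concatenate([r0,r1])); p=np.array(p0,float); r=r0; X=[];W=[]
    for k in range(1,n+1):
        pt=np.array(p0)+(np.array(p1)-p0)*k/n; rt=S(k/n)
        d=np.round(r.inv().apply(pt-p),nd); w=np.round((r.inv()*rt).as_rotvec(),nd)
        X.append(d.tolist());W.append(w.tolist()); p=p+r.apply(d); r=r*Ro.from_rotvec(w)
    print(n,"xyz",json.dumps(X).replace(" ",""));print("rot",json.dumps(W).replace(" ",""))
    print("end",np.round(p,4),np.round(r.as_euler('xyz',degrees=True),2))
    return p,r
def E(*a): return Ro.from_euler('xyz',a,degrees=True)
def log():
    from cell import env
    o=env.get_obs()
    open("log.jsonl","a").write(json.dumps([list(map(float,o[k])) for k in("qpos","tool_pos","tool_rot")])+"\n")
    return o
def state():
    o=log(); print("t",round(o["time_s"],2),"q",np.round(o["qpos"],1).tolist(),"p",np.round(o["tool_pos"],4).tolist(),"r",np.round(o["tool_rot"],2).tolist(),"F",np.round(o["force"],1).tolist(),"M",np.round(o["wrist_torque"],2).tolist(),"w",round(o["grip_width"],4),"gf",round(o["grasp_force"],1)); return o
E
python3 - <<'E'
from plan import *
o=state()
p,r=rows(o["tool_pos"],E(*o["tool_rot"]),[.42,-.19,.40],E(180,0,0),11,3)
rows(p,r,[.674,.2225,.35],E(180,0,-12),11,3)
E
```

```text
t 0.2 q [77.4, 18.4, -4.0, 83.1, 1.3, 78.5, -3.3] p [0.1506, -0.6322, 0.4041] r [-179.93, 0.0, 13.4] F [-0.6, 0.4, -0.9] M [0.04, 0.02, 0.02] w 0.0868 gf 0.0
11 xyz [[0.033,-0.033,0.0],[0.033,-0.035,0.001],[0.031,-0.034,0.0],[0.031,-0.036,0.001],[0.03,-0.036,0.0],[0.03,-0.037,0.0],[0.028,-0.037,0.001],[0.028,-0.038,0.0],[0.027,-0.039,0.001],[0.026,-0.039,-0.0],[0.026,-0.039,0.0]]
rot [[-0.0,0.0,0.021],[-0.0,0.0,0.022],[-0.0,0.0,0.021],[-0.0,0.0,0.021],[-0.001,0.0,0.021],[0.0,0.0,0.022],[0.0,0.0,0.021],[0.0,0.0,0.021],[0.0,0.0,0.021],[-0.0,0.0,0.022],[-0.0,0.0,0.021]]
end [ 0.4202 -0.1905  0.4003] [-1.7999e+02  1.0000e-02 -1.0000e-02]
11 xyz [[0.023,-0.038,0.005],[0.022,-0.038,0.004],[0.022,-0.038,0.005],[0.021,-0.039,0.004],[0.02,-0.039,0.005],[0.02,-0.039,0.004],[0.018,-0.04,0.005],[0.018,-0.041,0.005],[0.017,-0.04,0.004],[0.016,-0.041,0.005],[0.016,-0.041,0.004]]
rot [[-0.0,0.0,0.019],[-0.0,0.0,0.019],[-0.0,0.0,0.019],[-0.0,0.0,0.019],[-0.0,0.0,0.019],[-0.0,0.0,0.019],[-0.0,0.0,0.019],[-0.0,0.0,0.019],[-0.0,0.0,0.019],[-0.0,0.0,0.019],[-0.0,0.0,0.019]]
end [0.6739 0.2221 0.3503] [-1.800e+02  1.000e-02 -1.198e+01]
```

Emit:
{"name": "send_rows", "arguments": {
  "xyz": [
    [0.033, -0.033, 0.0],
    [0.033, -0.035, 0.001],
    [0.031, -0.034, 0.0],
    [0.031, -0.036, 0.001],
    [0.03, -0.036, 0.0],
    [0.03, -0.037, 0.0],
    [0.028, -0.037, 0.001],
    [0.028, -0.038, 0.0],
    [0.027, -0.039, 0.001],
    [0.026, -0.039, 0.0],
    [0.026, -0.039, 0.0],
    [0, 0, 0]
  ],
  "rotation": [
    [0, 0, 0.021],
    [0, 0, 0.022],
    [0, 0, 0.021],
    [0, 0, 0.021],
    [0, 0, 0.021],
    [0, 0, 0.022],
    [0, 0, 0.021],
    [0, 0, 0.021],
    [0, 0, 0.021],
    [0, 0, 0.022],
    [0, 0, 0.021],
    [0, 0, 0]
  ],
  "jaw": [0.6, 0.6, 0.6, 0.6, 0.6, 0.6, 0.6, 0.6, 0.6, 0.6, 0.6, 0.6]
}}

```text
time_s: 1.4
tool_pos: [0.4233, -0.1841, 0.4012]
tool_rot: [-179.9, -0.1, 0.6]
force: [-0.3, -0.2, 0.3]
grip_width: 0.0522
grasp_force: 0.0
```

```bash
python3 -c "
from plan import *
state()"
```

```text
t 1.4 q [51.1, -3.9, -29.3, 108.0, -2.1, 75.4, -66.9] p [0.4233, -0.1841, 0.4012] r [-179.92, -0.12, 0.62] F [-0.3, -0.2, 0.3] M [-0.04, 0.02, -0.03] w 0.0522 gf 0.0
```

Emit:
{"name": "send_rows", "arguments": {
  "xyz": [
    [0.023, -0.038, 0.005],
    [0.022, -0.038, 0.004],
    [0.022, -0.038, 0.005],
    [0.021, -0.039, 0.004],
    [0.02, -0.039, 0.005],
    [0.02, -0.039, 0.004],
    [0.018, -0.04, 0.005],
    [0.018, -0.041, 0.005],
    [0.017, -0.04, 0.004],
    [0.016, -0.041, 0.005],
    [0.016, -0.041, 0.004],
    [0, 0, 0],
    [0, 0, 0]
  ],
  "rotation": [
    [0, 0, 0.019],
    [0, 0, 0.019],
    [0, 0, 0.019],
    [0, 0, 0.019],
    [0, 0, 0.019],
    [0, 0, 0.019],
    [0, 0, 0.019],
    [0, 0, 0.019],
    [0, 0, 0.019],
    [0, 0, 0.019],
    [0, 0, 0.019],
    [0, 0, 0],
    [0, 0, 0]
  ],
  "jaw": [0.6, 0.6, 0.6, 0.6, 0.6, 0.6, 0.6, 0.6, 0.6, 0.6, 0.6, 0.6, 0.6]
}}

```text
time_s: 2.7
tool_pos: [0.6739, 0.2228, 0.3493]
tool_rot: [180.0, 0.1, -11.9]
force: [-0.3, -1.1, -0.2]
grip_width: 0.0523
grasp_force: 0.0
```

```bash
python3 -c "
from plan import *
o=state()
rows(o['tool_pos'],E(*o['tool_rot']),[.674,.2225,.2265],E(180,0,-12),8,3)"
```

```text
t 2.7 q [7.6, 33.2, -42.0, 76.3, 21.9, 78.8, -135.8] p [0.6739, 0.2228, 0.3493] r [179.96, 0.13, -11.85] F [-0.3, -1.1, -0.2] M [-0.01, 0.05, -0.03] w 0.0523 gf 0.0
8 xyz [[0.0,0.0,0.015],[0.0,0.0,0.016],[0.0,0.0,0.015],[0.0,0.0,0.015],[0.0,0.0,0.016],[0.0,0.0,0.015],[0.0,0.0,0.015],[0.0,0.0,0.016]]
rot [[0.0,0.0,0.0],[0.0,0.001,0.001],[0.0,-0.0,-0.0],[0.0,0.0,0.0],[0.0,0.0,0.001],[0.001,0.001,-0.0],[-0.0,-0.0,0.0],[-0.0,0.0,0.001]]
end [0.6737 0.2228 0.2263] [-1.7999e+02  1.0000e-02 -1.2020e+01]
```

Emit:
{"name": "send_rows", "arguments": {
  "xyz": [
    [0, 0, 0.015],
    [0, 0, 0.016],
    [0, 0, 0.015],
    [0, 0, 0.015],
    [0, 0, 0.016],
    [0, 0, 0.015],
    [0, 0, 0.015],
    [0, 0, 0.015],
    [0, 0, 0],
    [0, 0, 0],
    [0, 0, 0],
    [0, 0, 0],
    [0, 0, 0]
  ],
  "rotation": [
    [0, 0, 0],
    [0, 0, 0],
    [0, 0, 0],
    [0, 0, 0],
    [0, 0, 0],
    [0, 0, 0],
    [0, 0, 0],
    [0, 0, 0],
    [0, 0, 0],
    [0, 0, 0],
    [0, 0, 0],
    [0, 0, 0],
    [0, 0, 0]
  ],
  "jaw": [0.6, 0.6, 0.6, 0.6, 0.6, 0.6, 0.6, 0.6, 0.6, 0.0, 0.0, 0.0, 0.0],
  "newtons": 50
}}

```text
time_s: 4.0
tool_pos: [0.6742, 0.2221, 0.2296]
tool_rot: [-180.0, -0.1, -12.0]
force: [0.1, 0.8, -0.2]
grip_width: 0.0281
grasp_force: 0.0
```

Emit:
{"name": "send_rows", "arguments": {
  "xyz": [
    [0, 0, 0],
    [0, 0, -0.015],
    [0, 0, -0.015],
    [0, 0, -0.015],
    [0, 0, -0.015],
    [0, 0, -0.015],
    [0, 0, 0],
    [0, 0, 0]
  ],
  "rotation": [
    [0, 0, 0],
    [0, 0, 0],
    [0, 0, 0],
    [0, 0, 0],
    [0, 0, 0],
    [0, 0, 0],
    [0, 0, 0],
    [0, 0, 0]
  ],
  "jaw": [0, 0, 0, 0, 0, 0, 0, 0],
  "newtons": 50
}}

```text
time_s: 4.8
tool_pos: [0.674, 0.222, 0.3042]
tool_rot: [-180.0, -0.0, -12.0]
force: [0.3, 0.3, -2.8]
grip_width: 0.0177
grasp_force: 49.8
```

```bash
python3 - <<'E'
from plan import *
from h import *
o=state()
T=Cam("top");S=Cam("side")
p=o["tool_pos"];R=E(*o["tool_rot"])
# expected scoop frame: grip at TCP+0.1635 z_t; scoop x=-tool x, z=-tool z
g=p+R.apply([0,0,.1635]); B=R.as_matrix()@np.diag([-1,1,-1.])
def w(q): return g+B@(np.array(q)-[-.085,0,.062])
for cam,n in((T,"top"),(S,"side")):
    u=cam.px(w([-.03,0,.03])).astype(int)-[50,38]
    c=cv2.resize(cam.im[u[1]:u[1]+75,u[0]:u[0]+100],None,fx=8,fy=8,interpolation=cv2.INTER_CUBIC)[:600,:800]
    for q in([-.035,.032,.03],[-.035,-.032,.03],[.035,.032,.03],[.035,-.032,.03],[.035,.032,0],[-.125,0,.073],[-.055,0,.073]):
        a=((cam.px(w(q))-u)*8+4).astype(int); cv2.drawMarker(c,tuple(int(k) for k in a),(0,255,0),0,10,1)
    cv2.imwrite(f"pics/g_{n}.png",cv2.resize(c,None,fx=.5,fy=.5,interpolation=cv2.INTER_AREA)); 
a=[cv2.imread(f"pics/g_{n}.png") for n in("top","side")]
cv2.imwrite("pics/g.png",np.hstack(a))
E
```

```text
t 4.8 q [7.6, 34.9, -41.3, 79.3, 23.1, 74.3, -136.8] p [0.674, 0.222, 0.3042] r [-179.99, -0.04, -11.99] F [0.3, 0.3, -2.8] M [0.0, -0.05, 0.04] w 0.0177 gf 49.8
```

View pics/g.png

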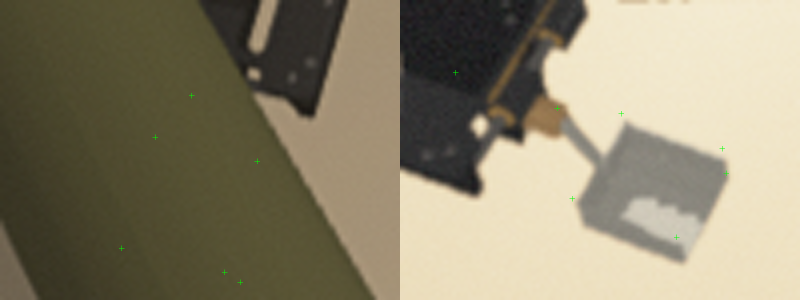

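The side crop shows the handle held between the pads and the scoop level. Its corners sit about 1.5 px right of and 2–3 px below prediction, so the grip is at scoop x≈-88, which is fine. Next I carry it over the trough's empty half.

```bash
python3 - <<'E'
from plan import *
o=log()
rows(o['tool_pos'],E(*o['tool_rot']),[.7324,-.0407,.30],E(180,0,10.85),12,3)
E
```

```text
12 xyz [[0.009,0.02,0.0],[0.009,0.021,0.0],[0.008,0.021,0.001],[0.007,0.021,-0.0],[0.007,0.022,0.0],[0.006,0.021,0.0],[0.005,0.022,0.001],[0.004,0.022,-0.0],[0.004,0.022,0.0],[0.003,0.022,0.0],[0.002,0.023,0.001],[0.001,0.022,-0.0]]
rot [[0.0,0.0,-0.033],[0.0,0.0,-0.033],[0.0,0.0,-0.034],[0.0,0.001,-0.033],[0.0,-0.0,-0.033],[0.0,-0.0,-0.033],[0.0,-0.0,-0.033],[0.001,0.0,-0.034],[-0.0,0.0,-0.033],[-0.0,0.0,-0.033],[-0.0,0.0,-0.033],[-0.0,0.001,-0.034]]
end [ 0.7322 -0.0408  0.2998] [-1.7999e+02 -3.0000e-02  1.0880e+01]
```

Emit:
{"name": "send_rows", "arguments": {
  "xyz": [
    [0.009, 0.02, 0.0],
    [0.009, 0.021, 0.0],
    [0.008, 0.021, 0.001],
    [0.007, 0.021, 0.0],
    [0.007, 0.022, 0.0],
    [0.006, 0.021, 0.0],
    [0.005, 0.022, 0.001],
    [0.004, 0.022, 0.0],
    [0.004, 0.022, 0.0],
    [0.003, 0.022, 0.0],
    [0.002, 0.023, 0.001],
    [0.001, 0.022, 0.0],
    [0, 0, 0],
    [0, 0, 0]
  ],
  "rotation": [
    [0, 0, -0.033],
    [0, 0, -0.033],
    [0, 0, -0.034],
    [0, 0, -0.033],
    [0, 0, -0.033],
    [0, 0, -0.033],
    [0, 0, -0.033],
    [0, 0, -0.034],
    [0, 0, -0.033],
    [0, 0, -0.033],
    [0, 0, -0.033],
    [0, 0, -0.034],
    [0, 0, 0],
    [0, 0, 0]
  ],
  "jaw": [0, 0, 0, 0, 0, 0, 0, 0, 0, 0, 0, 0, 0, 0]
}}

```text
time_s: 6.3
tool_pos: [0.7322, -0.041, 0.2994]
tool_rot: [-179.9, 0.1, 10.8]
force: [-0.1, 1.1, -1.6]
grip_width: 0.0174
grasp_force: 49.8
```

```bash
python3 - <<'E'
from plan import *
from h import *
o=state()
S=Cam("side"); T=Cam("top")
s=cv2.resize(S.im[165:225,235:345],None,fx=7,fy=7,interpolation=cv2.INTER_CUBIC)
cv2.imwrite("pics/hov.png",s)
cv2.imwrite("pics/hovtop.png",T.im)
E
```

```text
t 6.3 q [28.4, 38.5, -42.5, 75.3, 25.6, 75.9, -93.2] p [0.7322, -0.041, 0.2994] r [-179.93, 0.1, 10.77] F [-0.1, 1.1, -1.6] M [0.09, -0.24, 0.01] w 0.0174 gf 49.8
```

View pics/hov.png

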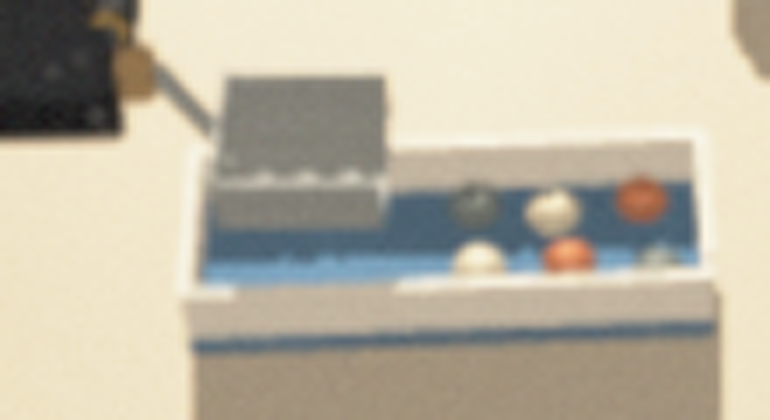

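The side crop shows the scoop hovering over the trough's empty half, with its rim corners at px (267.1,176), (290,176), (266,191.1) and (290,191.1). The pebbles are undisturbed in the right half.

```bash
python3 - <<'E'
from h import *
S=Cam("side")
f=lambda u,z:S.z(u,z)[:2]
for b in (0,-.005):
    s=[f(u,.0998+b) for u in((267.1,176),(290,176),(266,191.1),(290,191.1))]  # r+,f+,r-,f-
    t=[f(u,.042+b) for u in((262.8,186),(335.7,183.9),(336.9,205.4),(261.1,207.4))] # r+,f+,f-,r-
    ang=lambda a:np.degrees(np.arctan2(a[1],a[0]))%360
    print("scoop yaw",ang(s[1]-s[0]),ang(s[3]-s[2]),"c",np.mean(s,0),"w",np.linalg.norm(s[0]-s[2]))
    print("trough yaw",ang(t[1]-t[0]),ang(t[2]-t[3]),"c",np.mean(t,0),"w",np.linalg.norm(t[0]-t[3]),"L",np.linalg.norm(t[0]-t[1]))
    d=np.mean(s,0)-np.mean(t,0); y=np.radians(190.85); print("rel trough x,y",d@[np.cos(y),np.sin(y)],d@[-np.sin(y),np.cos(y)])
E
```

```text
scoop yaw 189.03156668357153 189.06706395697762 c [ 0.64220117 -0.05273119] w 0.05912791629473549
trough yaw 191.25424467847984 191.03036701031428 c [ 0.58591636 -0.06436286] w 0.0845760438850809 L 0.22619745592599136
rel trough x,y -0.05746815549439936 -0.0008287727839889602
scoop yaw 189.03156668357155 189.06706395697756 c [ 0.6437769  -0.05698303] w 0.059462523910531646
trough yaw 191.2542446784798 191.0303670103143 c [ 0.58709637 -0.06841542] w 0.08502527553840414 L 0.22739891974996945
rel trough x,y -0.05781928109669802 -0.0005585584826000305
```

Emit:
{"name": "send_rows", "arguments": {
  "xyz": [
    [0, -0.002, 0],
    [0, 0, 0.01],
    [0, 0, 0.01],
    [0, 0, 0.01],
    [0, 0, 0.01],
    [0, 0, 0.008],
    [0, 0, 0.005],
    [0, 0, 0.001],
    [0, 0, 0]
  ],
  "rotation": [
    [0, 0, -0.028],
    [0, 0, 0],
    [0, 0, 0],
    [0, 0, 0],
    [0, 0, 0],
    [0, 0, 0],
    [0, 0, 0],
    [0, 0, 0],
    [0, 0, 0]
  ],
  "jaw": [0, 0, 0, 0, 0, 0, 0, 0, 0]
}}

```text
time_s: 7.35
tool_pos: [0.7322, -0.0386, 0.2467]
tool_rot: [-180.0, -0.0, 12.5]
force: [0.2, 0.0, -2.1]
grip_width: 0.0176
grasp_force: 49.8
```

```bash
python3 -c "
from plan import *
state()"
```

```text
t 7.35 q [28.1, 40.9, -41.8, 78.1, 27.4, 71.2, -93.0] p [0.7322, -0.0386, 0.2467] r [-180.0, -0.0, 12.48] F [0.2, 0.0, -2.1] M [0.04, -0.2, -0.04] w 0.0176 gf 49.8
```

Emit:
{"name": "send_rows", "arguments": {
  "xyz": [
    [0, 0, 0.002],
    [0, 0, 0.001],
    [0, 0, 0.001],
    [0, 0, 0]
  ],
  "rotation": [
    [0, 0, 0],
    [0, 0, 0],
    [0, 0, 0],
    [0, 0, 0]
  ],
  "jaw": [0, 0, 0, 0]
}}

```text
time_s: 7.75
tool_pos: [0.7321, -0.0386, 0.2427]
tool_rot: [180.0, 0.0, 12.5]
force: [0.3, 0.4, -2.7]
grip_width: 0.0174
grasp_force: 49.8
```

Emit:
{"name": "send_rows", "arguments": {
  "xyz": [
    [0, 0, 0.001],
    [0, 0, 0]
  ],
  "rotation": [
    [0, 0, 0],
    [0, 0, 0]
  ],
  "jaw": [0, 0]
}}

```text
time_s: 7.95
tool_pos: [0.7322, -0.0385, 0.2421]
tool_rot: [180.0, -0.0, 12.5]
force: [0.2, -0.4, -0.0]
grip_width: 0.0175
grasp_force: 49.8
```

Emit:
{"name": "send_rows", "arguments": {
  "xyz": [
    [0, 0, 0],
    [-0.01, -0.0003, 0],
    [-0.01, -0.0003, 0],
    [-0.01, -0.0003, 0],
    [-0.01, -0.0003, 0],
    [-0.01, -0.0003, 0],
    [-0.01, -0.0003, 0],
    [0, 0, 0]
  ],
  "rotation": [
    [0, 0.012, 0],
    [0, 0, 0],
    [0, 0, 0],
    [0, 0, 0],
    [0, 0, 0],
    [0, 0, 0],
    [0, 0, 0],
    [0, 0, 0]
  ],
  "jaw": [0, 0, 0, 0, 0, 0, 0, 0]
}}

```text
time_s: 8.75
tool_pos: [0.6717, -0.0503, 0.2417]
tool_rot: [180.0, -0.6, 12.5]
force: [0.6, 0.3, 6.7]
grip_width: 0.0176
grasp_force: 49.9
```

```bash
python3 - <<'E'
from plan import *
from h import *
o=state()
S=Cam("side")
s=cv2.resize(S.im[165:225,235:345],None,fx=7,fy=7,interpolation=cv2.INTER_CUBIC)
cv2.imwrite("pics/push1.png",s)
E
```

```text
t 8.75 q [33.8, 34.7, -43.6, 88.7, 25.4, 66.2, -92.4] p [0.6717, -0.0503, 0.2417] r [179.95, -0.61, 12.45] F [0.6, 0.3, 6.7] M [0.04, 0.31, -0.04] w 0.0176 gf 49.9
```

View pics/push1.png

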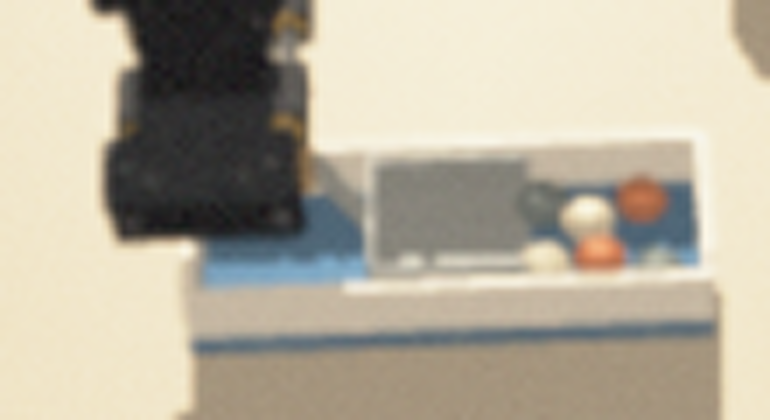

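Six pebbles are ahead of the scoop, with the lip at crop x≈527 and the end wall at ≈693, about 68 mm left to go. I'll keep pushing.

Emit:
{"name": "send_rows", "arguments": {
  "xyz": [
    [-0.008, -0.0002, 0],
    [-0.008, -0.0002, 0],
    [-0.008, -0.0002, 0],
    [-0.008, -0.0002, 0],
    [0, 0, 0]
  ],
  "rotation": [
    [0, 0, 0],
    [0, 0, 0],
    [0, 0, 0],
    [0, 0, 0],
    [0, 0, 0]
  ],
  "jaw": [0, 0, 0, 0, 0]
}}

```text
time_s: 9.3
tool_pos: [0.641, -0.0562, 0.2417]
tool_rot: [179.9, -0.7, 12.5]
force: [2.0, 0.4, 8.3]
grip_width: 0.0175
grasp_force: 49.9
```

Emit:
{"name": "send_rows", "arguments": {
  "xyz": [
    [-0.006, -0.0002, 0],
    [-0.006, -0.0002, 0],
    [-0.006, -0.0002, 0],
    [0, 0, 0]
  ],
  "rotation": [
    [0, 0, 0],
    [0, 0, 0],
    [0, 0, 0],
    [0, 0, 0]
  ],
  "jaw": [0, 0, 0, 0]
}}

```text
time_s: 9.7
tool_pos: [0.6238, -0.0593, 0.2417]
tool_rot: [179.9, -0.8, 12.5]
force: [3.3, 1.8, 8.0]
grip_width: 0.0177
grasp_force: 49.9
```

```bash
python3 - <<'E'
from plan import *
from h import *
o=state()
S=Cam("side");T=Cam("top")
s=cv2.resize(S.im[170:215,255:345],None,fx=8,fy=8,interpolation=cv2.INTER_CUBIC)
cv2.imwrite("pics/push2.png",s)
E
```

```text
t 9.7 q [38.4, 29.7, -45.3, 96.0, 23.1, 63.3, -90.9] p [0.6238, -0.0593, 0.2417] r [179.94, -0.8, 12.46] F [3.3, 1.8, 8.0] M [0.18, -0.15, -0.0] w 0.0177 gf 49.9
```

View pics/push2.png

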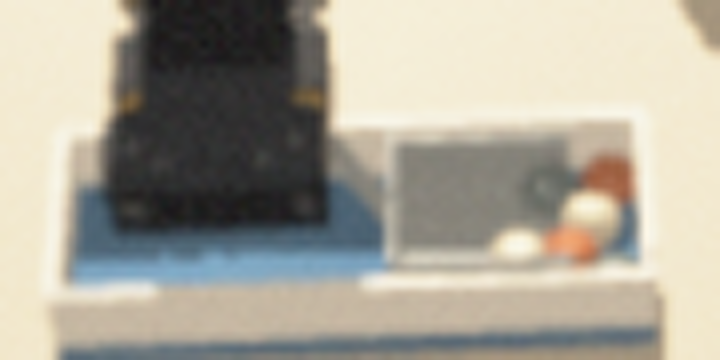

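The cream and dark grey pebbles are on the scoop and the next ones are entering, with about 20 mm left to the end wall.

Emit:
{"name": "send_rows", "arguments": {
  "xyz": [
    [-0.005, -0.0002, 0],
    [-0.005, -0.0002, 0],
    [-0.004, -0.0001, 0],
    [0, 0, 0]
  ],
  "rotation": [
    [0, 0, 0],
    [0, 0, 0],
    [0, 0, 0],
    [0, 0, 0]
  ],
  "jaw": [0, 0, 0, 0]
}}

```text
time_s: 10.2
tool_pos: [0.6145, -0.0611, 0.2447]
tool_rot: [179.9, -1.7, 12.4]
force: [15.6, 2.4, 7.5]
grip_width: 0.0174
grasp_force: 50.0
```

```bash
python3 - <<'E'
from plan import *
from h import *
o=state()
S=Cam("side");T=Cam("top")
s=cv2.resize(S.im[170:215,255:345],None,fx=8,fy=8,interpolation=cv2.INTER_CUBIC)
cv2.imwrite("pics/push3.png",s)
E
```

```text
t 10.2 q [39.8, 28.2, -45.9, 97.6, 22.4, 62.0, -90.4] p [0.6145, -0.0611, 0.2447] r [179.85, -1.73, 12.45] F [15.6, 2.4, 7.5] M [0.53, -3.28, -0.19] w 0.0174 gf 50.0
```

View pics/push3.png

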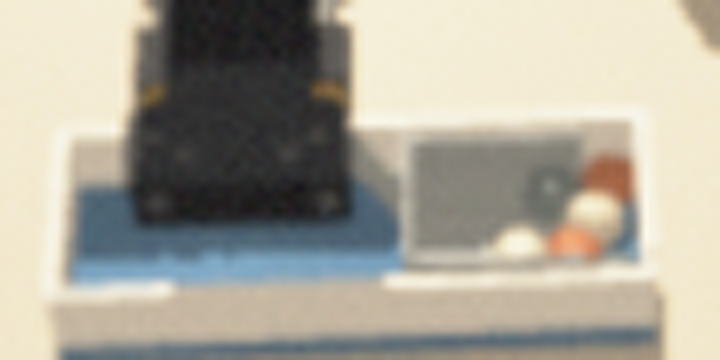

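The scoop has jammed at about 20 mm from the end (15 N), with cream, dark grey and rust on or at the lip. I'll back off slightly and wiggle forward.

Emit:
{"name": "send_rows", "arguments": {
  "xyz": [
    [-0.0, 0, 0],
    [0.01, 0, 0],
    [0, 0, 0],
    [-0.004, 0, 0],
    [-0.004, 0, 0],
    [-0.003, 0, 0],
    [-0.003, 0, 0],
    [-0.003, 0, 0],
    [-0.002, 0, 0],
    [0, 0, 0]
  ],
  "rotation": [
    [0, 0, 0],
    [0, 0, 0],
    [0, 0, 0.025],
    [0, 0, -0.05],
    [0, 0, 0.05],
    [0, 0, -0.05],
    [0, 0, 0.05],
    [0, 0, -0.05],
    [0, 0, 0.025],
    [0, 0, 0]
  ],
  "jaw": [0, 0, 0, 0, 0, 0, 0, 0, 0, 0]
}}

```text
time_s: 11.3
tool_pos: [0.6056, -0.0626, 0.2438]
tool_rot: [179.9, -1.6, 12.5]
force: [15.5, 2.4, 6.9]
grip_width: 0.0174
grasp_force: 50.1
```

```bash
python3 - <<'E'
from plan import *
from h import *
o=state()
S=Cam("side");cv2.imwrite("pics/push4.png",S.im)
im=S.im
hsv=cv2.cvtColor(im,cv2.COLOR_BGR2HSV)
# text view around pebbles: hue map for red & cream blobs
sub=hsv[182:206,300:340]
for v in range(182,206):
    print(v,"".join("R" if (hsv[v,u,0]<12 and hsv[v,u,1]>110) else "C" if (im[v,u,2]>185 and im[v,u,0]<205) else "W" if im[v,u,0]>=205 else "B" if (im[v,u,0]>im[v,u,2]+15) else "." for u in range(296,342)))
E
```

```text
t 11.3 q [40.6, 27.3, -46.2, 98.9, 21.9, 61.5, -89.9] p [0.6056, -0.0626, 0.2438] r [179.87, -1.63, 12.54] F [15.5, 2.4, 6.9] M [0.6, -3.18, 0.34] w 0.0174 gf 50.1
182 ......CCWWWWWWWWWWWWWWWWWWWWWWWWWWWWWWWWWWWWWW
183 ......CCWWWWWWWWWWWWWWWWWWWWWWWWWWWWWWWWWWWWWW
184 ......CWWWWWWWWWWWWWWWWWWWWWWWWWWWWWWWWWWWWWWW
185 ......CWWWWWWWWWWWCCCWWWWCCCCCCCCCCCCCWWWWWWWW
186 .......CCCCCCCCCCCCCCCCCCCCCCCCC...CCCWWWWWWWW
187 ........CCCCCC.....................CCCWWWWWWWW
188 .........CCCC.......................CCCWWWWWWW
189 ..........CCC........................CCWWWWWWW
190 ...........CC....................RRRR.CWWWWWWW
191 ............C....................RRRRRCWWWWWWW
192 ................................RRRRRRCWWWWWWW
193 ......BB........................CCCRRRCWWWWWWW
194 ......BBB.....................CCWCC.RRCWWWWWWW
195 ......BBBB..C................CCWWWCC...WWWWWWW
196 ......BBBBB..................CCWWCC..B.WWWWWWW
197 ...BB.BBBBBB................CCCCCCC..B.WWWWWWW
198 BBBBBBBBBBBB..............CRRCRCCC...B.WWWWWWW
199 BBBBBBBBBBBB........CCCCCCRRCCRR.......WWWWWWW
200 BBBBBBBBBBBB......CCCWWWCCRRRRRC.......WWWWWWW
201 BBBBBBBBBBBB..CC.CCCCWCCCCCCCC.........CWCWWWW
202 BBBBBBBBBBBBB.CCCCCCCC.................CWWWWWW
203 BBBBBBBBBBBBB.......CCCCCCCCCCCCCCCCCCCWWWWWWW
204 BBBBBBBBB.CWCCCCCCCCWCCCCCCWWWWWWWWWWWWWWWWWWW
205 .C..C.CCCCCWWWWWWWWWWCCCCCCCCCCCCCCCCCCCCCWWWW
```

Emit:
{"name": "send_rows", "arguments": {
  "xyz": [
    [0.008, 0, 0],
    [0, 0, 0],
    [-0.004, 0, 0],
    [-0.004, 0, 0],
    [-0.004, 0, 0],
    [-0.003, 0, 0],
    [-0.002, 0, 0],
    [0, 0, 0],
    [0, 0, 0]
  ],
  "rotation": [
    [0, 0, 0],
    [0, 0, 0.025],
    [0, 0, -0.05],
    [0, 0, 0.05],
    [0, 0, -0.05],
    [0, 0, 0.05],
    [0, 0, -0.05],
    [0, 0, 0.025],
    [0, 0, 0]
  ],
  "jaw": [0, 0, 0, 0, 0, 0, 0, 0, 0]
}}

```text
time_s: 12.25
tool_pos: [0.5962, -0.0663, 0.2427]
tool_rot: [179.8, -1.4, 12.4]
force: [13.5, -0.5, 5.5]
grip_width: 0.0175
grasp_force: 50.0
```

```bash
python3 - <<'E'
from plan import *
from h import *
o=state()
S=Cam("side");im=S.im;cv2.imwrite("pics/push5.png",S.im)
hsv=cv2.cvtColor(im,cv2.COLOR_BGR2HSV)
for v in range(186,205):
    print(v,"".join("R" if (hsv[v,u,0]<12 and hsv[v,u,1]>110) else "C" if (im[v,u,2]>185 and im[v,u,0]<205) else "W" if im[v,u,0]>=205 else "B" if (im[v,u,0]>im[v,u,2]+15) else "." for u in range(296,342)))
if len(open("log.jsonl").readlines())>5: pass
E
```

```text
t 12.25 q [41.5, 26.4, -46.4, 100.2, 21.5, 61.2, -89.5] p [0.5962, -0.0663, 0.2427] r [179.79, -1.42, 12.41] F [13.5, -0.5, 5.5] M [-0.03, -2.84, 0.03] w 0.0175 gf 50.0
186 ...........CCCCCCCCCCCCCC.CC..........WWWWWWWW
187 ............CCCCC.....................CWWWWWWW
188 .............CCC......................CWWWWWWW
189 ..............CC......................CWWWWWWW
190 ...............C.................RRRR.CWWWWWWW
191 ...............CC................RRRR.CWWWWWWW
192 ..........B.....................RRRRRRCWWWWWWW
193 ..........BB.....................RRRRRCWWWWWWW
194 ..........BBB................CCCCCRRRRCWWWWWWW
195 ..........BBBB..............CCWWWCCRR.CWWWWWWW
196 ..........BBBBB.............CCCWCCC....WWWWWWW
197 BBBBBBBBBBBBBBBB............CCCCCCC....WWWWWWW
198 BBBBBBBBBBBBBBBB..........CRCCCCCC.....WWWWWWW
199 BBBBBBBBBBBBBBBB...CCCCC.CRCCRCC.......WWWWWWW
200 BBBBBBBBBBBBBBBBCCCCWWWCCCRCRRRC......CWWWWWWW
201 BBBBBBBBBBBBBBBB.CCCCCCCCCCCCCC.......CWWWWWWW
202 BBBBBBBBBBBBBBBBB......................CWWWWWC
203 BBBBBBBBBBBBBBBB....CC.C..CCCCCCCCCCCCCWWWWWWW
204 BBBBBBBBBBBBB.WWCCCCCCCCCCCWWWWCWWWWWWWWWWWWWW
```

Emit:
{"name": "send_rows", "arguments": {
  "xyz": [
    [0.004, 0, 0],
    [0, 0, 0]
  ],
  "rotation": [
    [0, 0, 0],
    [0, 0, 0]
  ],
  "jaw": [0, 0]
}}

```text
time_s: 12.5
tool_pos: [0.5981, -0.0658, 0.2416]
tool_rot: [179.8, -0.9, 12.4]
force: [5.6, -2.3, 9.0]
grip_width: 0.0177
grasp_force: 50.0
```

```bash
python3 - <<'E'
from plan import *
o=state()
p=o['tool_pos'];r=E(*o['tool_rot']); L=np.array([-.123,0,.2295])
lip=p+r.apply(L)
# tilt front-up 15 deg about lip while rising 25 mm and 3mm back, then straight up
r1=r*Ro.from_rotvec([0,-np.radians(15),0]); back=r.apply([1,0,0])*[1,1,0]
p1=lip+back*.003+[0,0,.025]-r1.apply(L)
p2,r2=rows(p,r,p1,r1,9,4)
rows(p2,r2,p2+back*.02+[0,0,.10],r2,6,3)
print([json.loads(l)[0] for l in open('log.jsonl')].__len__())
E
```

```text
t 12.5 q [41.1, 26.8, -46.2, 99.7, 21.7, 61.7, -89.7] p [0.5981, -0.0658, 0.2416] r [179.83, -0.95, 12.42] F [5.6, -2.3, 9.0] M [-0.39, -1.22, 0.09] w 0.0177 gf 50.0
9 xyz [[0.0065,0.0,0.0016],[0.0066,0.0,0.0015],[0.0066,0.0,0.0012],[0.0066,0.0,0.0011],[0.0067,0.0,0.0009],[0.0066,0.0,0.0006],[0.0067,0.0001,0.0005],[0.0067,-0.0,0.0003],[0.0068,-0.0,0.0001]]
rot [[0.0,-0.0291,0.0],[0.0,-0.0291,0.0],[0.0,-0.0291,0.0],[0.0,-0.0291,0.0],[0.0,-0.029,-0.0],[-0.0,-0.0291,-0.0],[0.0,-0.0291,-0.0],[-0.0,-0.0291,-0.0],[-0.0,-0.0291,-0.0]]
end [ 0.6557 -0.0533  0.2278] [179.83  14.05  12.37]
6 xyz [[-0.001,0.0,-0.017],[-0.001,0.0,-0.017],[-0.0,0.0,-0.017],[-0.001,0.0,-0.017],[-0.001,0.0,-0.017],[-0.001,0.0,-0.017]]
rot [[0.0,0.0,0.0],[0.0,0.0,0.0],[0.0,0.0,0.0],[0.0,0.0,0.0],[0.0,0.0,0.0],[0.0,0.0,0.0]]
end [ 0.6751 -0.0487  0.328 ] [179.83  14.05  12.37]
13
```

Emit:
{"name": "send_rows", "arguments": {
  "xyz": [
    [0.0065, 0, 0.0016],
    [0.0066, 0, 0.0015],
    [0.0066, 0, 0.0012],
    [0.0066, 0, 0.0011],
    [0.0067, 0, 0.0009],
    [0.0066, 0, 0.0006],
    [0.0067, 0, 0.0005],
    [0.0067, 0, 0.0003],
    [0.0068, 0, 0.0001],
    [0, 0, 0]
  ],
  "rotation": [
    [0, -0.0291, 0],
    [0, -0.0291, 0],
    [0, -0.0291, 0],
    [0, -0.0291, 0],
    [0, -0.029, 0],
    [0, -0.0291, 0],
    [0, -0.0291, 0],
    [0, -0.0291, 0],
    [0, -0.0291, 0],
    [0, 0, 0]
  ],
  "jaw": [0, 0, 0, 0, 0, 0, 0, 0, 0, 0]
}}

```text
time_s: 13.5
tool_pos: [0.6529, -0.0519, 0.223]
tool_rot: [-179.9, 14.6, 12.5]
force: [1.0, 0.7, -2.4]
grip_width: 0.0176
grasp_force: 50.0
```

Emit:
{"name": "send_rows", "arguments": {
  "xyz": [
    [-0.001, 0, -0.008],
    [-0.001, 0, -0.015],
    [-0.001, 0, -0.017],
    [-0.001, 0, -0.017],
    [-0.001, 0, -0.017],
    [-0.001, 0, -0.015],
    [0, 0, -0.008],
    [0, 0, 0]
  ],
  "rotation": [
    [0, 0, 0],
    [0, 0, 0],
    [0, 0, 0],
    [0, 0, 0],
    [0, 0, 0],
    [0, 0, 0],
    [0, 0, 0],
    [0, 0, 0]
  ],
  "jaw": [0, 0, 0, 0, 0, 0, 0, 0]
}}

```text
time_s: 14.3
tool_pos: [0.6723, -0.0477, 0.3232]
tool_rot: [180.0, 14.2, 12.5]
force: [0.5, 0.0, -3.8]
grip_width: 0.0178
grasp_force: 50.0
```

```bash
python3 - <<'E'
from plan import *
from h import *
o=state()
S=Cam("side");T=Cam("top"); cv2.imwrite("pics/s6.png",S.im); cv2.imwrite("pics/t6.png",T.im)
im=S.im;hsv=cv2.cvtColor(im,cv2.COLOR_BGR2HSV)
p=o['tool_pos'];r=E(*o['tool_rot'])
for q in([-.123,0,.2295],[-.053,0,.2295]): print(S.px(p+r.apply(q)))
u0,u1,v0,v1=285,342,150,208
for v in range(v0,v1):
    print(v,"".join("R" if (hsv[v,u,0]<12 and hsv[v,u,1]>110) else "C" if (im[v,u,2]>185 and im[v,u,0]<205) else "W" if im[v,u,0]>=205 else "B" if (im[v,u,0]>im[v,u,2]+15) else "." for u in range(u0,u1)))
E
```

```text
t 14.3 q [29.1, 35.7, -42.7, 77.0, 23.8, 90.5, -91.3] p [0.6723, -0.0477, 0.3232] r [179.96, 14.17, 12.48] F [0.5, 0.0, -3.8] M [0.17, -0.73, -0.03] w 0.0178 gf 50.0
[327.67371017 173.55841961]
[304.39488705 178.62144122]
150 WWWWWWWWWWWWWWC..........CWWWWWWWWWWWWWWWWWWWWWWWC.CCC.RR
151 WWWWWWWWWWWWWWC..........CWWWWWWWWWWWWWWWWWWWWWWWCCCWC..R
152 WWWWWWWWWWWWWWC..........CWWWWWWWWWWWWWWWWWWWWWWWWWWCC...
153 CWWWWWWWWWWWWWC.........CCWWWWWWWWWWWWWWWWWWWWWWWWWWC....
154 CWWWWWWWWWWWWWCC........CWWWWWWWWWWWWWWWWWWWWWWWWWWWCCC..
155 CWWWWWWWWWWWWWWC........CWWWWWWWWWWWWWWWWWWWWWWWWWWWWWC..
156 CWWWWWWWWWWWWWWC........CWWWWWWWWWWWWWWWWWWWWWWWWWWWWWC..
157 CWWWWWWWWWWWWWWC........CWWWWWWWWWWWWWWWWWWWWWWWWWWWWWC..
158 CWWWWWWWWWWWWWWCC.......CWWWWWWWWWWWWWWWWWWWWWWWWWWWWWC..
159 CWWWWWWWWWWWWWWWCC....CCCWWWWWWWWWWWCCCCWWWWWWWWWWWWWWC..
160 CWWWWWWWWWWWWWWWWCCCCCCWWWWWWWWWCCCCC..CCWWWWWWWWWWWWWC..
161 CCCCCWWWWWWWWWWWWWWWWWWWWWWCCCCCC.......CWWWWWWWWWWWWWC..
162 CCCCCCWWWWWWWWWWWWWWWWWCCCCC............CCWWWWWWWWWWWWC..
163 ..CCCCWWWWWWWWWWWCWCCCCC.................CWWWWWWWWWWWWC..
164 ..CCCC
[... 2017 characters left out ...]
BBBBBBBBBB.WWWWWWW
197 BBBBBBBBBBBBBBBBBBBBBBBBBBBBBBBBBBBBBBBBBBBBBBBBB.WWWWWWW
198 BBBBBBBBBBBBBBBBBBBBBBBBBBBBBBBBBBBBBBBBBBBBBBBBB.WWWWWWC
199 BBBBBBBBBBBBBBBBBBBBBBBBBBBBBBBBBBBBBBBBBBBBBBBBB.WWWWWCW
200 BBBBBBBBBBBBBBBBBBBBBBBBBBBBBBBBBBBBBBBBBBBBBBBBBBWWWCWWW
201 BBBBBBBBBBBBBBBBBBBBBBBBBBBBBBBBBBBBBBBBBBBBBBBBBBWWCCWWW
202 BBBBBBBBBBBBBBBBBBBBBBBBBBBBBBBBBBBBBBBBBBBBBBBBBBWWWCWWW
203 BBBBBBBBBBBBBBBBBBBBBBBBBBBBBBBWBWWWBWWWWWWWWWWWWWWWWWWCW
204 BBBWWWBWBWWWWWWWWWWWWWWWWWWWWWWWWWWWWWWWWWWWWWWWWWWWWWWCW
205 WWWWWWWWWWWWWWWWWWWWWWWWWWWWWWWWCCCCCCCCCCCCCCCCCCCCCCCCC
206 WWWWCCCCCCCCCCCCCCCCCCCCCCCCCCCCCCCCCCCCCCCCCCCCCCCCCCCCC
207 CCCCCCCCCCCCCCCCCCCCCCCCCCCCCCCCCCCCCCCCCCCCCCCCCCCCCCCWW
```

All six pebbles left the trough, whose floor now shows clear blue, and ride in the tilted scoop. Next I fit the arm kinematics to plan the tipping.

```bash
cat > kin.py <<'E'
import numpy as np, json, itertools
from scipy.spatial.transform import Rotation as Ro
from scipy.optimize import least_squares
AX="zyzyzyz"
def fk(q,prm,sg):
    L=prm[:16].reshape(8,2); p=np.zeros(3); R=Ro.identity()
    for i in range(7):
        p=p+R.apply([L[i,0],0,L[i,1]]); off=prm[16] if i==0 else prm[17] if i==6 else 0
        R=R*Ro.from_euler(AX[i],sg[i]*q[i]+off,degrees=True)
    p=p+R.apply([L[7,0],0,L[7,1]])
    return p,R
def load():
    return [json.loads(l) for l in open("log.jsonl")]
E
cat > fit.py <<'E'
from kin import *
D=load()
# orientation signs first (q2,q4,q6 relative: +++ seems so)
best=[]
for s in itertools.product([1,-1],repeat=4):
    sg=[s[0],1,s[1],1,s[2],1,s[3]]
    def f(x):
        prm=np.r_[np.zeros(16),x]; e=[]
        for q,p,r in D:
            e+=list((fk(q,prm,sg)[1].inv()*Ro.from_euler('xyz',r,degrees=True)).as_rotvec())
        return e
    o=min((least_squares(f,[a,b]) for a in(0,120,-120) for b in(0,90,180,270)),key=lambda o:o.cost)
    best.append((o.cost,sg,o.x.tolist()))
best.sort(key=lambda b:b[0]); print(best[:3])
_,sg,off=best[0]
def g(x):
    e=[]
    for q,p,r in D: e+=list(fk(q,np.r_[x,off],sg)[0]-p)
    return np.r_[e,1e-4*(np.array(x))]
o=least_squares(g,np.tile([0,.1],8)); print(np.round(o.x.reshape(8,2),3).tolist(),np.abs(o.fun[:len(D)*3]).max())
json.dump([list(o.x)+list(off),sg],open("kin.json","w"))
E
python3 fit.py
```

```text
[(np.float64(3.0885936892142974e-30), [-1, 1, -1, 1, -1, 1, -1], [0.0, 90.0]), (np.float64(0.8552915668553528), [1, 1, 1, 1, 1, 1, 1], [18.541086548200475, -84.10716152660393]), (np.float64(1.3657899178593151), [-1, 1, 1, 1, 1, 1, -1], [83.49773395485533, 87.70454828692492])]
[[-0.055, 0.115], [0.024, 0.115], [0.005, 0.236], [-0.006, 0.235], [-0.024, 0.26], [0.01, 0.259], [0.014, 0.091], [0.031, 0.093]] 0.0038469540129527635
```

```bash
python3 - <<'E'
import re
s=open("kin.py").read()
s=s.replace("L=prm[:16].reshape(8,2)","L=prm[:24].reshape(8,3)").replace("[L[i,0],0,L[i,1]]","L[i]").replace("[L[7,0],0,L[7,1]]","L[7]").replace("prm[16]","prm[24]").replace("prm[17]","prm[25]")
open("kin.py","w").write(s)
s=open("fit.py").read()
s=s.replace("np.zeros(16)","np.zeros(24)").replace("np.tile([0,.1],8)","np.tile([0,0,.1],8)").replace("reshape(8,2)","reshape(8,3)").replace("1e-4*","1e-5*")
s=re.sub(r"best=\[\].*?_,sg,off=best\[0\]","sg=[-1,1,-1,1,-1,1,-1];off=[0,90]",s,flags=re.S)
open("fit.py","w").write(s)
E
python3 fit.py
```

```text
[[-0.0, 0.0, 0.125], [0.0, -0.008, 0.125], [-0.0, -0.008, 0.234], [0.0, -0.005, 0.234], [-0.0, -0.005, 0.257], [-0.0, -0.0, 0.257], [0.0, -0.0, 0.093], [0.0, 0.0, 0.093]] 3.369272638664711e-10
```

```bash
cat > ik.py <<'E'
from kin import *
from plan import rows,E,state,log
PRM,SG=json.load(open("kin.json"));PRM=np.array(PRM)
LO=np.array([-163.93,-17.29,-79.2,3.27,-89.18,5.43,-154.24]);HI=np.array([163.93,119.83,71.16,140.29,269.18,117.66,154.24])
def ik(p,R,q0,m=2,w=2e-5):
    def f(q):
        a,B=fk(q,PRM,SG); return np.r_[(a-p)*10,(B.inv()*R).as_rotvec()*2,w*(q-q0)]
    o=least_squares(f,np.clip(q0,LO+m+.01,HI-m-.01),bounds=(LO+m,HI-m)); 
    return o.x,np.abs(o.fun[:6]).max()
GL=np.array([-.123,0,.2295]) # lip in tool
def tool(phi,beta): # scoop heading phi, front-down beta
    return E(180,0,phi-180)*Ro.from_rotvec([0,np.radians(beta),0])
E
cat > tip.py <<'E'
from ik import *
D=load();q0=np.array(D[-1][0]);
C=np.array([.450,-.3365]); Z=.09
for phi in range(-180,180,20):
    f=np.array([np.cos(np.radians(phi)),np.sin(np.radians(phi))])
    res=[];q=q0.copy();ok=[]
    for b in(-20,0,20,40,55,70):
        R=tool(phi,b);lip=np.r_[C-f*.015,Z]; q,e=ik(lip-R.apply(GL),R,q); ok.append(round(e,3)); res.append(q)
    print(phi,ok,np.round(res[0]).astype(int).tolist(),np.round(res[-1]).astype(int).tolist())
E
python3 tip.py
```

```text
-180 [np.float64(0.0), np.float64(0.0), np.float64(0.0), np.float64(0.0), np.float64(0.0), np.float64(0.0)] [42, 46, -34, 66, 28, 95, -80] [144, 7, -77, 134, -87, 55, 42]
-160 [np.float64(0.0), np.float64(0.0), np.float64(0.0), np.float64(0.0), np.float64(0.0), np.float64(0.0)] [41, 41, -37, 75, 32, 90, -69] [113, 19, -47, 120, -66, 66, 38]
-140 [np.float64(0.0), np.float64(0.0), np.float64(0.0), np.float64(0.0), np.float64(0.0), np.float64(0.0)] [42, 34, -42, 87, 36, 84, -57] [118, 43, -65, 104, -33, 69, 22]
-120 [np.float64(0.0), np.float64(0.0), np.float64(0.0), np.float64(0.0), np.float64(0.0), np.float64(0.0)] [46, 26, -47, 100, 37, 77, -44] [104, 51, -61, 88, -23, 87, 22]
-100 [np.float64(0.0), np.float64(0.0), np.float64(0.0), np.float64(0.0), np.float64(0.0), np.float64(0.0)] [49, 13, -48, 113, 33, 66, -24] [84, 52, -45, 74, -24, 106, 31]
-80 [np.float64(0.0), np.float64(0.0), np.float64(0.0), np.float64(0.0), np.float64(0.0), np.float64(0.146)] [38, -2, -31, 125, 23, 53, 4] [82, 67, -67, 63, -2, 116, 23]
-60 [np.float64(0.0), np.float64(0.0), np.float64(0.0), np.float64(0.0)
[... 1340 characters left out ...]
 [np.float64(0.0), np.float64(0.0), np.float64(0.0), np.float64(0.187), np.float64(0.515), np.float64(0.996)] [62, 42, -22, 69, 2, 88, -127] [92, -15, -73, 126, 27, 33, -152]
120 [np.float64(0.0), np.float64(0.0), np.float64(0.0), np.float64(0.0), np.float64(0.245), np.float64(0.788)] [56, 47, -26, 61, 10, 94, -116] [68, -15, -44, 136, 38, 14, -152]
140 [np.float64(0.0), np.float64(0.0), np.float64(0.0), np.float64(0.0), np.float64(0.024), np.float64(0.619)] [50, 49, -29, 58, 17, 97, -104] [55, -15, -26, 138, 52, 7, -152]
160 [np.float64(0.0), np.float64(0.0), np.float64(0.0), np.float64(0.0), np.float64(0.0), np.float64(0.424)] [45, 49, -31, 59, 23, 97, -92] [79, -13, -22, 138, -87, 40, 17]
```

```bash
cat > seg.py <<'E'
from ik import *
def run(keys,ns,p,R,q,nd=4):
    """keys: (lip xyz, phi, beta); interpolates lip, phi, beta with smoothstep; prints rows; checks IK"""
    lip=p+R.apply(GL); d=R.apply([-1,0,0]); phi=np.degrees(np.arctan2(d[1],d[0])); beta=-np.degrees(np.arcsin(d[2])); cur=(lip,phi,beta)
    print("start lip",np.round(lip,3),round(phi,1),round(beta,1))
    for k,n in zip(keys,ns):
        X=[];W=[];em=0;dq=0
        dphi=(k[1]-cur[1]+180)%360-180
        for i in range(1,n+1):
            s=i/n; s=.5*(s+s*s*(3-2*s))
            l=cur[0]+(np.array(k[0])-cur[0])*s; Rt=tool(cur[1]+dphi*s,cur[2]+(k[2]-cur[2])*s); pt=l-Rt.apply(GL)
            x=np.round(R.inv().apply(pt-p),nd)+0; w=np.round((R.inv()*Rt).as_rotvec(),nd)+0
            p=p+R.apply(x);R=R*Ro.from_rotvec(w);X.append(x.tolist());W.append(w.tolist())
            q1,e=ik(p,R,q);em=max(em,e);dq=max(dq,np.abs(q1-q).max());q=q1
        print(n,"xyz",json.dumps(X).replace(" ",""));print("rot",json.dumps(W).replace(" ",""))
        print("iKerr",round(em,4),"dq/row",round(dq,1),"q",np.round(q).astype(int).tolist(),"p",np.round(p,4).tolist())
        cur=(np.array(k[0]),cur[1]+dphi,k[2])
    return p,R,q
E
python3 - <<'E'
from seg import *
o=log();f=np.array([np.cos(np.radians(-120)),np.sin(np.radians(-120))]);C=np.array([.45,-.3365])
L=np.r_[C-f*.015,0]
run([(L+[0,0,.15],-120,-18),(L+[0,0,.11],-120,10),(L+[0,0,.085],-120,72)],[20,10,20],o['tool_pos'],E(*o['tool_rot']),o['qpos'],3)
E
```

```text
start lip [ 0.5   -0.086  0.129] -167.5 -14.4
20 xyz [[-0.002,0.002,0.0],[-0.003,0.003,0.001],[-0.004,0.003,0.0],[-0.005,0.003,0.001],[-0.006,0.003,0.001],[-0.006,0.003,0.001],[-0.007,0.003,0.002],[-0.009,0.002,0.001],[-0.009,0.002,0.002],[-0.009,0.002,0.003],[-0.01,0.001,0.002],[-0.011,0.0,0.002],[-0.011,0.0,0.003],[-0.01,-0.001,0.003],[-0.011,-0.001,0.002],[-0.01,-0.002,0.003],[-0.009,-0.002,0.002],[-0.008,-0.003,0.003],[-0.007,-0.002,0.002],[-0.006,-0.002,0.001]]
rot [[-0.006,-0.002,-0.023],[-0.007,-0.002,-0.028],[-0.009,-0.003,-0.034],[-0.01,-0.003,-0.037],[-0.011,-0.003,-0.041],[-0.012,-0.003,-0.044],[-0.012,-0.004,-0.046],[-0.014,-0.004,-0.048],[-0.014,-0.004,-0.049],[-0.014,-0.004,-0.05],[-0.015,-0.004,-0.05],[-0.014,-0.004,-0.049],[-0.015,-0.004,-0.047],[-0.014,-0.003,-0.046],[-0.013,-0.004,-0.044],[-0.013,-0.003,-0.04],[-0.011,-0.003,-0.037],[-0.011,-0.002,-0.033],[-0.009,-0.003,-0.028],[-0.007,-0.002,-0.022]]
iKerr 0.0 dq/row 3.3 q [50, 22, -50, 97, 32, 81, -39] p [0.5515, -0.1602, 0.3305]
10 xyz [[-0.007,0.0,-0.001],[-0.009,0.0,-0.002],[-0.011,0.0,-0.002],[-0.013,0.0,-0.00
[... 484 characters left out ...]
,0.0,-0.006],[-0.015,0.0,-0.006],[-0.016,0.0,-0.006],[-0.017,0.0,-0.007],[-0.016,0.0,-0.006],[-0.017,0.0,-0.007],[-0.017,0.0,-0.006],[-0.016,0.0,-0.007],[-0.016,0.0,-0.006],[-0.015,0.0,-0.006],[-0.014,0.0,-0.006],[-0.013,0.0,-0.005],[-0.011,0.0,-0.005],[-0.01,0.0,-0.004],[-0.007,0.0,-0.004]]
rot [[0.0,0.031,0.0],[0.0,0.038,0.0],[0.0,0.045,0.0],[0.0,0.051,0.0],[0.0,0.055,0.0],[0.0,0.059,0.0],[0.0,0.063,0.0],[0.0,0.065,0.0],[0.0,0.067,0.0],[0.0,0.067,0.0],[0.0,0.068,0.0],[0.0,0.066,0.0],[0.0,0.065,0.0],[0.0,0.063,0.0],[0.0,0.059,0.0],[0.0,0.056,0.0],[0.0,0.05,0.0],[0.0,0.045,0.0],[0.0,0.038,0.0],[0.0,0.031,0.0]]
iKerr 0.0 dq/row 2.8 q [102, 50, -56, 88, -26, 88, 25] p [0.3671, -0.4794, 0.2733]
```

Emit:
{"name": "send_rows", "arguments": {
  "xyz": [
    [-0.002, 0.002, 0.0],
    [-0.003, 0.003, 0.001],
    [-0.004, 0.003, 0.0],
    [-0.005, 0.003, 0.001],
    [-0.006, 0.003, 0.001],
    [-0.006, 0.003, 0.001],
    [-0.007, 0.003, 0.002],
    [-0.009, 0.002, 0.001],
    [-0.009, 0.002, 0.002],
    [-0.009, 0.002, 0.003],
    [-0.01, 0.001, 0.002],
    [-0.011, 0.0, 0.002],
    [-0.011, 0.0, 0.003],
    [-0.01, -0.001, 0.003],
    [-0.011, -0.001, 0.002],
    [-0.01, -0.002, 0.003],
    [-0.009, -0.002, 0.002],
    [-0.008, -0.003, 0.003],
    [-0.007, -0.002, 0.002],
    [-0.006, -0.002, 0.001]
  ],
  "rotation": [
    [-0.006, -0.002, -0.023],
    [-0.007, -0.002, -0.028],
    [-0.009, -0.003, -0.034],
    [-0.01, -0.003, -0.037],
    [-0.011, -0.003, -0.041],
    [-0.012, -0.003, -0.044],
    [-0.012, -0.004, -0.046],
    [-0.014, -0.004, -0.048],
    [-0.014, -0.004, -0.049],
    [-0.014, -0.004, -0.05],
    [-0.015, -0.004, -0.05],
    [-0.014, -0.004, -0.049],
    [-0.015, -0.004, -0.047],
    [-0.014, -0.003, -0.046],
    [-0.013, -0.004, -0.044],
    [-0.013, -0.003, -0.04],
    [-0.011, -0.003, -0.037],
    [-0.011, -0.002, -0.033],
    [-0.009, -0.003, -0.028],
    [-0.007, -0.002, -0.022]
  ],
  "jaw": [0, 0, 0, 0, 0, 0, 0, 0, 0, 0, 0, 0, 0, 0, 0, 0, 0, 0, 0, 0]
}}

```text
time_s: 16.4
tool_pos: [0.5505, -0.1606, 0.3299]
tool_rot: [-179.9, 18.0, 60.1]
force: [-0.5, 0.1, -2.7]
grip_width: 0.0174
grasp_force: 50.0
```

Emit:
{"name": "send_rows", "arguments": {
  "xyz": [
    [0, 0, 0],
    [0, 0, 0]
  ],
  "rotation": [
    [0, 0, 0],
    [0, 0, 0]
  ],
  "jaw": [0, 0]
}}

```text
time_s: 16.6
tool_pos: [0.5513, -0.1602, 0.3304]
tool_rot: [-180.0, 18.0, 60.0]
force: [0.1, 0.1, -2.5]
grip_width: 0.0171
grasp_force: 50.0
```

```bash
python3 - <<'E'
from seg import *
from h import *
o=state()
S=Cam("side");cv2.imwrite("pics/s7.png",S.im)
im=S.im;hsv=cv2.cvtColor(im,cv2.COLOR_BGR2HSV)
p=o['tool_pos'];R=E(*o['tool_rot']);l=p+R.apply(GL);print("lip",l,S.px(l),S.px(p+R.apply(GL+[.07,0,0])))
for v in range(85,165):
    print(v,"".join("R" if (hsv[v,u,0]<12 and hsv[v,u,1]>110) else "C" if (im[v,u,2]>185 and im[v,u,0]<205) else "W" if im[v,u,0]>=205 else "B" if (im[v,u,0]>im[v,u,2]+15) else "." for u in range(310,385)))
E
```

```text
t 16.6 q [49.7, 21.6, -50.6, 96.6, 32.4, 81.1, -38.7] p [0.5513, -0.1602, 0.3304] r [-179.96, 18.0, 59.96] F [0.1, 0.1, -2.5] M [0.7, -0.51, -0.02] w 0.0171 gf 50.0
lip [ 0.45708638 -0.32274603  0.15015623] [353.36889545 117.33503578] [340.31884446 133.33069142]
85 .................CCCCCCCCCCC....CCWWWWWWWWWWWWWWWCWCCWCCCCCCCCCCCCCCCCCCCCC
86 .................CCCCCCCCCC......CWWWWWWWWWWWWWCWWCWCCCCCCCCCCCCCCCCCCCCCCC
87 .................CCCCCCCCCC......CWWWWWWWWWWWWWWWWWCWCWCCCCCCCCCCCCCCCCCCCC
88 ..................CCCCCCCCC......CWWWWWWWWWWWWWWWCWCCCCCCCCCCCCCCCCCCCCCCCC
89 ..................CCCCCCCCC......CCWWWWWWWWWWWWWCCWCCCWCCCCCCCCCCCCCCCCCCCC
90 ..................CCCCCCCC........CWWWWWWWWWWWWWCWWCCWWCCCCCCCCCCCCCCCCCCCC
91 ..................CCCCCCCC.......CCWWWWWWWWWWWCCWCCCCCWCCCCCCCCCCCCCCCCCCCC
92 ..................CCCCCCCC.......CWWWWWWWWWWWWWWCCCCCCCCCCCCCCCCCCCCCCCCCCC
93 ..................CCCCCCCC.......CCCCWWWWWWWWWWWWWCCCCCCCCWCCCCCCCCCCCCCCCC
94 ..................CCCCCCCCR.....CCCCCWWWWWWWWWWWCWWWCCWCCCCCCCCCCCCCCCCCCCC
95 ..................CCCCCCCCRR....CCRCCWWWWWWW
[... 4847 characters left out ...]
WWWWWWWWWWWWWWC.......RRRRRRRRRRRRRR..........CCCCCCCCCCCCCC
157 WWWWWWWWWWWWWWWWWWWWWWWWWWWWCC..........RRRRRRRR.............CCCCCCCCCCCCCC
158 WWWWWWWWWWWWWWWWWWWWWWWWWWWWWC................................CCCCCCCCCCCCC
159 WWWWWWWWWWWWWWWWWWWWWWWWWWWWWC................................CCCCCCCCCCCCC
160 WWWWWWWWWWWWWWWWWWWWWWWWWWWWWC.................................CCCCCCCCCCCC
161 WWWWWWWWWWWWWWWWWWWWWWWWWWWWWC.................................CCCCCCCCCCCC
162 WWWWWWWWWWWWWWWWWWWWWWWWWWWWWC.................................CCCCCCCCCCCC
163 WWWWWWWWWWWWWWWWWWWWWWWWWWWWCC..................................CCCCCCCCCCC
164 WWWWWWWWWWWWWWWWWWWWWWWWWWWWCC..................................CCCCCCCCCCC
```

Position matches the plan, with the lip above the planter mouth. Now I tip.

Emit:
{"name": "send_rows", "arguments": {
  "xyz": [
    [-0.007, 0.0, -0.001],
    [-0.009, 0.0, -0.002],
    [-0.011, 0.0, -0.002],
    [-0.013, 0.0, -0.002],
    [-0.013, 0.0, -0.002],
    [-0.014, 0.0, -0.002],
    [-0.013, 0.0, -0.002],
    [-0.012, 0.0, -0.002],
    [-0.011, 0.0, -0.001],
    [-0.007, 0.0, -0.001]
  ],
  "rotation": [
    [0, 0.032, 0],
    [0, 0.043, 0],
    [0, 0.052, 0],
    [0, 0.057, 0],
    [0, 0.061, 0],
    [0, 0.06, 0],
    [0, 0.058, 0],
    [0, 0.052, 0],
    [0, 0.043, 0],
    [0, 0.031, 0]
  ],
  "jaw": [0, 0, 0, 0, 0, 0, 0, 0, 0, 0]
}}

```text
time_s: 17.65
tool_pos: [0.4976, -0.2535, 0.3572]
tool_rot: [-180.0, -10.0, 59.9]
force: [0.7, 0.5, -3.6]
grip_width: 0.0179
grasp_force: 50.0
```

Emit:
{"name": "send_rows", "arguments": {
  "xyz": [
    [-0.008, 0.0, -0.003],
    [-0.009, 0.0, -0.004],
    [-0.01, 0.0, -0.004],
    [-0.012, 0.0, -0.005],
    [-0.014, 0.0, -0.005],
    [-0.014, 0.0, -0.006],
    [-0.015, 0.0, -0.006],
    [-0.016, 0.0, -0.006],
    [-0.017, 0.0, -0.007],
    [-0.016, 0.0, -0.006],
    [-0.017, 0.0, -0.007],
    [-0.017, 0.0, -0.006],
    [-0.016, 0.0, -0.007],
    [-0.016, 0.0, -0.006],
    [-0.015, 0.0, -0.006],
    [-0.014, 0.0, -0.006],
    [-0.013, 0.0, -0.005],
    [-0.011, 0.0, -0.005],
    [-0.01, 0.0, -0.004],
    [-0.007, 0.0, -0.004]
  ],
  "rotation": [
    [0, 0.031, 0],
    [0, 0.038, 0],
    [0, 0.045, 0],
    [0, 0.051, 0],
    [0, 0.055, 0],
    [0, 0.059, 0],
    [0, 0.063, 0],
    [0, 0.065, 0],
    [0, 0.067, 0],
    [0, 0.067, 0],
    [0, 0.068, 0],
    [0, 0.066, 0],
    [0, 0.065, 0],
    [0, 0.063, 0],
    [0, 0.059, 0],
    [0, 0.056, 0],
    [0, 0.05, 0],
    [0, 0.045, 0],
    [0, 0.038, 0],
    [0, 0.031, 0]
  ],
  "jaw": [0, 0, 0, 0, 0, 0, 0, 0, 0, 0, 0, 0, 0, 0, 0, 0, 0, 0, 0, 0]
}}

```text
time_s: 19.65
tool_pos: [0.3667, -0.4802, 0.2722]
tool_rot: [-179.9, -72.0, 59.9]
force: [-0.6, -1.0, -2.8]
grip_width: 0.0175
grasp_force: 50.0
```

```bash
python3 - <<'E'
from seg import *
o=state()
p=o['tool_pos'];R=E(*o['tool_rot']);l=p+R.apply(GL);print("lip",l)
# reverse: raise lip & tilt back level
f=np.array([np.cos(np.radians(-120)),np.sin(np.radians(-120))]);C=np.array([.45,-.3365])
L=np.r_[C-f*.015,0]
run([(L+[0,0,.15],-120,20),(L+[0.03,0.05,.17],-120,0)],[14,6],p,R,o['qpos'],3)
E
```

```text
t 19.65 q [102.0, 50.5, -56.0, 88.1, -26.4, 88.5, 25.0] p [0.3667, -0.4802, 0.2722] r [-179.89, -72.01, 59.87] F [-0.6, -1.0, -2.8] M [-1.38, 0.69, 0.0] w 0.0175 gf 50.0
lip [ 0.45678724 -0.32409558  0.08429295]
start lip [ 0.457 -0.324  0.084] -120.1 72.0
14 xyz [[0.012,0.0,0.004],[0.015,0.0,0.005],[0.017,0.0,0.007],[0.02,0.0,0.007],[0.022,0.0,0.007],[0.022,0.0,0.007],[0.023,0.0,0.007],[0.022,0.0,0.007],[0.022,0.0,0.006],[0.02,0.0,0.005],[0.018,0.0,0.005],[0.016,0.0,0.004],[0.013,0.0,0.003],[0.01,0.0,0.003]]
rot [[-0.002,-0.039,0.0],[0.0,-0.051,0.0],[0.0,-0.061,0.0],[0.001,-0.069,0.0],[0.0,-0.074,0.0],[0.0,-0.079,0.0],[0.0,-0.081,-0.001],[0.0,-0.081,0.0],[0.0,-0.078,0.0],[0.0,-0.075,0.0],[0.001,-0.069,0.0],[0.0,-0.061,0.0],[0.0,-0.051,0.0],[0.0,-0.039,0.0]]
iKerr 0.0 dq/row 3.5 q [86, 16, -59, 95, -7, 76, -1] p [0.4761, -0.2913, 0.4075]
6 xyz [[0.017,0.0,0.005],[0.025,0.0,0.008],[0.028,0.001,0.008],[0.029,0.0,0.008],[0.024,0.0,0.005],[0.017,0.0,0.003]]
rot [[0.0,-0.042,0.0],[0.0,-0.061,0.0],[0.0,-0.071,0.0],[0.0,-0.071,0.0],[0.0,-0.062,0.0],[-0.001,-0.042,0.0]]
iKerr 0.0 dq/row 5.7 q [63, 17, -57, 93, 15, 78, -27] p [0.5492, -0.1667, 0.4]
```

Emit:
{"name": "send_rows", "arguments": {
  "xyz": [
    [0, 0, 0],
    [0, 0, 0],
    [0, 0, 0],
    [0, 0, 0]
  ],
  "rotation": [
    [0, 0.05, 0],
    [0, -0.05, 0],
    [0, 0.05, 0],
    [0, -0.05, 0]
  ],
  "jaw": [0, 0, 0, 0]
}}

```text
time_s: 20.05
tool_pos: [0.3672, -0.479, 0.2731]
tool_rot: [-180.0, -72.0, 60.0]
force: [0.9, 0.3, -2.8]
grip_width: 0.0177
grasp_force: 50.0
```

Emit:
{"name": "send_rows", "arguments": {
  "xyz": [
    [0.012, 0.0, 0.004],
    [0.015, 0.0, 0.005],
    [0.017, 0.0, 0.007],
    [0.02, 0.0, 0.007],
    [0.022, 0.0, 0.007],
    [0.022, 0.0, 0.007],
    [0.023, 0.0, 0.007],
    [0.022, 0.0, 0.007],
    [0.022, 0.0, 0.006],
    [0.02, 0.0, 0.005],
    [0.018, 0.0, 0.005],
    [0.016, 0.0, 0.004],
    [0.013, 0.0, 0.003],
    [0.01, 0.0, 0.003]
  ],
  "rotation": [
    [-0.002, -0.039, 0],
    [0, -0.051, 0],
    [0, -0.061, 0],
    [0.001, -0.069, 0],
    [0, -0.074, 0],
    [0, -0.079, 0],
    [0, -0.081, 0],
    [0, -0.081, 0],
    [0, -0.078, 0],
    [0, -0.075, 0],
    [0.001, -0.069, 0],
    [0, -0.061, 0],
    [0, -0.051, 0],
    [0, -0.039, 0]
  ],
  "jaw": [0, 0, 0, 0, 0, 0, 0, 0, 0, 0, 0, 0, 0, 0]
}}

```text
time_s: 21.45
tool_pos: [0.4774, -0.2875, 0.4101]
tool_rot: [179.9, -19.7, 60.2]
force: [1.0, -0.6, -2.2]
grip_width: 0.0176
grasp_force: 50.0
```

Emit:
{"name": "send_rows", "arguments": {
  "xyz": [
    [0.017, 0.0, 0.005],
    [0.025, 0.0, 0.008],
    [0.028, 0.001, 0.008],
    [0.029, 0.0, 0.008],
    [0.024, 0.0, 0.005],
    [0.017, 0.0, 0.003],
    [0.03, 0, 0],
    [0.03, 0, 0],
    [0.03, 0, 0],
    [0, 0, 0],
    [0, 0, 0]
  ],
  "rotation": [
    [0, -0.042, 0],
    [0, -0.061, 0],
    [0, -0.071, 0],
    [0, -0.071, 0],
    [0, -0.062, 0],
    [-0.001, -0.042, 0],
    [0, 0, 0],
    [0, 0, 0],
    [0, 0, 0],
    [0, 0, 0],
    [0, 0, 0]
  ],
  "jaw": [0, 0, 0, 0, 0, 0, 0, 0, 0, 0, 0]
}}

```text
time_s: 22.55
tool_pos: [0.5946, -0.0857, 0.4019]
tool_rot: [179.9, 0.0, 60.2]
force: [0.1, -1.0, -2.1]
grip_width: 0.0174
grasp_force: 50.0
```

```bash
python3 - <<'E'
from seg import *
from h import *
o=state()
S=Cam("side");T=Cam("top")
p=o['tool_pos'];R=E(*o['tool_rot']);l=p+R.apply(GL);print("lip",l,S.px(l),T.px(l))
a=cv2.resize(S.im[80:215,225:385],(0,0),fx=2.5,fy=2.5,interpolation=cv2.INTER_CUBIC)
b=cv2.resize(T.im[110:260,290:450],(0,0),fx=2.5,fy=2.5,interpolation=cv2.INTER_CUBIC)
c=cv2.resize(S.im[115:165,325:385],(400,225),interpolation=cv2.INTER_CUBIC)
d=cv2.resize(T.im[200:260,395:460],(400,225),interpolation=cv2.INTER_CUBIC)
H=375
m=np.hstack([np.vstack([a,np.zeros((H-len(a),400,3),np.uint8)]),b]); cv2.imwrite("pics/tip.png",np.vstack([m,np.hstack([c,d])]))
cv2.imwrite("pics/s8.png",S.im);cv2.imwrite("pics/t8.png",T.im)
E
```

```text
t 22.55 q [51.5, 21.3, -57.6, 89.3, 18.3, 79.4, -37.6] p [0.5946, -0.0857, 0.4019] r [179.92, 0.02, 60.16] F [0.1, -1.0, -2.1] M [0.04, -0.17, 0.01] w 0.0174 gf 50.0
lip [ 0.53364916 -0.19258666  0.17245974] [322.63002826 136.71108019] [372.20384759 186.5086154 ]
```

View pics/tip.png

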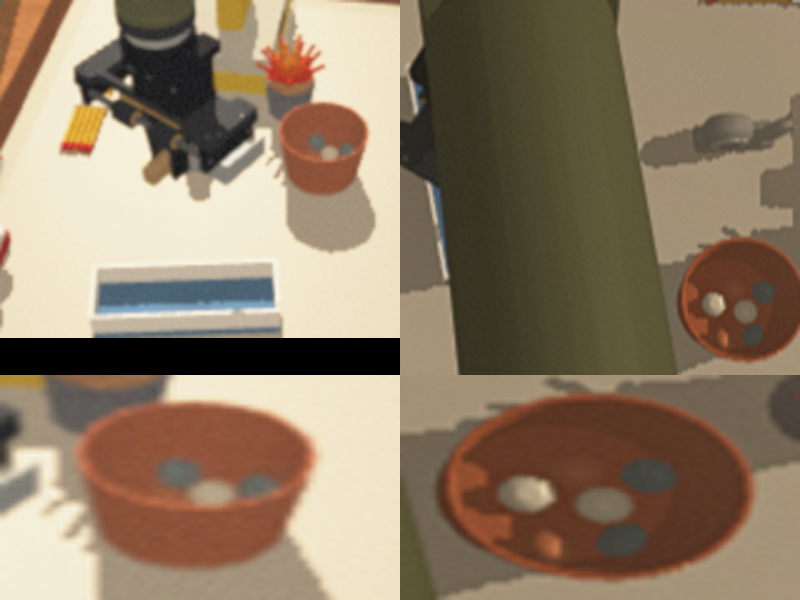

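The creams, greys and rust pebbles are all in the planter. The scoop and trough are empty, and the planter, snail and succulent are in place. Next is the stand.

```bash
python3 - <<'E'
from seg import *
o=log();p=o['tool_pos'];R=E(*o['tool_rot'])
t=np.array([.4754,.3076,.33]); R1=tool(-140,0)
p2,R2=rows(p,R,t,R1,20,3)
print(ik(p2,R2,o['qpos'])); print(ik(t-[0,0,.045],R1,o['qpos']))
E
```

```text
20 xyz [[0.014,-0.015,0.004],[0.014,-0.015,0.003],[0.014,-0.016,0.004],[0.013,-0.016,0.003],[0.013,-0.016,0.004],[0.013,-0.016,0.003],[0.012,-0.016,0.004],[0.013,-0.017,0.003],[0.012,-0.017,0.004],[0.011,-0.017,0.003],[0.011,-0.017,0.004],[0.011,-0.018,0.004],[0.011,-0.018,0.003],[0.011,-0.017,0.004],[0.01,-0.018,0.003],[0.009,-0.019,0.004],[0.01,-0.018,0.003],[0.009,-0.019,0.004],[0.009,-0.018,0.004],[0.008,-0.019,0.003]]
rot [[0.0,0.0,0.017],[0.0,0.0,0.018],[0.0,0.0,0.017],[0.0,0.0,0.018],[0.0,0.0,0.017],[0.001,0.0,0.017],[-0.0,0.0,0.018],[-0.0,0.0,0.017],[-0.0,0.001,0.017],[-0.0,-0.0,0.018],[-0.0,-0.0,0.017],[-0.0,-0.0,0.018],[0.0,-0.0,0.017],[0.0,-0.0,0.017],[0.0,-0.0,0.018],[0.0,-0.0,0.017],[0.0,-0.0,0.018],[0.0,0.0,0.017],[0.001,0.0,0.017],[-0.0,0.0,0.018]]
end [0.4751 0.3073 0.3301] [-1.7998e+02  1.0000e-02  3.9980e+01]
(array([ 14.23633429,  20.48400333, -59.39117857,  99.30080812,
        18.56238256,  70.90349684, -99.77714494]), np.float64(7.123524292622437e-07))
(array([  11.99436128,   23.05661086,  -57.05584695,  101.9883062 ,
         21.00871892,   66.45576127, -101.57085077]), np.float64(7.334786240598209e-07))
```

Emit:
{"name": "send_rows", "arguments": {
  "xyz": [
    [0.014, -0.015, 0.004],
    [0.014, -0.015, 0.003],
    [0.014, -0.016, 0.004],
    [0.013, -0.016, 0.003],
    [0.013, -0.016, 0.004],
    [0.013, -0.016, 0.003],
    [0.012, -0.016, 0.004],
    [0.013, -0.017, 0.003],
    [0.012, -0.017, 0.004],
    [0.011, -0.017, 0.003],
    [0.011, -0.017, 0.004],
    [0.011, -0.018, 0.004],
    [0.011, -0.018, 0.003],
    [0.011, -0.017, 0.004],
    [0.01, -0.018, 0.003],
    [0.009, -0.019, 0.004],
    [0.01, -0.018, 0.003],
    [0.009, -0.019, 0.004],
    [0.009, -0.018, 0.004],
    [0.008, -0.019, 0.003]
  ],
  "rotation": [
    [0, 0, 0.017],
    [0, 0, 0.018],
    [0, 0, 0.017],
    [0, 0, 0.018],
    [0, 0, 0.017],
    [0, 0, 0.017],
    [0, 0, 0.018],
    [0, 0, 0.017],
    [0, 0, 0.017],
    [0, 0, 0.018],
    [0, 0, 0.017],
    [0, 0, 0.018],
    [0, 0, 0.017],
    [0, 0, 0.017],
    [0, 0, 0.018],
    [0, 0, 0.017],
    [0, 0, 0.018],
    [0, 0, 0.017],
    [0, 0, 0.017],
    [0, 0, 0.018]
  ],
  "jaw": [0, 0, 0, 0, 0, 0, 0, 0, 0, 0, 0, 0, 0, 0, 0, 0, 0, 0, 0, 0]
}}

```text
time_s: 24.65
tool_pos: [0.4759, 0.3068, 0.33]
tool_rot: [179.9, -0.0, 39.8]
force: [1.5, -0.4, -1.4]
grip_width: 0.0173
grasp_force: 50.0
```

Emit:
{"name": "send_rows", "arguments": {
  "xyz": [
    [0, 0, 0],
    [0, 0, 0.008],
    [0, 0, 0.008],
    [0, 0, 0.008],
    [0, 0, 0.006],
    [0, 0, 0.004],
    [0, 0, 0.002],
    [0, 0, 0],
    [0, 0, 0]
  ],
  "rotation": [
    [0, 0, 0],
    [0, 0, 0],
    [0, 0, 0],
    [0, 0, 0],
    [0, 0, 0],
    [0, 0, 0],
    [0, 0, 0],
    [0, 0, 0],
    [0, 0, 0]
  ],
  "jaw": [0, 0, 0, 0, 0, 0, 0, 0, 0]
}}

```text
time_s: 25.55
tool_pos: [0.4755, 0.3077, 0.2943]
tool_rot: [179.9, -0.0, 40.0]
force: [-0.1, 0.1, -1.6]
grip_width: 0.0179
grasp_force: 50.0
```

```bash
python3 - <<'E'
from seg import *
from h import *
o=state()
S=Cam("side");T=Cam("top");cv2.imwrite("pics/s9.png",S.im);cv2.imwrite("pics/t9.png",T.im)
p=o['tool_pos'];R=E(*o['tool_rot'])
for q in([.035,.032,.03],[.035,-.032,.03],[-.035,.032,.03],[-.035,-.032,.03],[.035,.032,0],[.035,-.032,0]):
    w=p+R.apply([-(q[0]+.085),q[1],.230-q[2]]); print(q,np.round(S.px(w),1))
im=S.im
g=lambda v,u:im[v,u].astype(int)
for v in range(270,330):
    row=""
    for u in range(295,375):
        b,gg,r=g(v,u); m=max(b,gg,r)-min(b,gg,r)
        row+= "Y" if r-b>75 else ("#" if m<22 and r<190 else ("w" if m<22 else "-"))
    print(v,row)
E
```

```text
t 25.55 q [13.6, 23.2, -59.2, 101.4, 21.5, 67.6, -101.9] p [0.4755, 0.3077, 0.2943] r [179.95, -0.03, 40.02] F [-0.1, 0.1, -1.6] M [0.05, -0.15, -0.04] w 0.0179 gf 50.0
[0.035, 0.032, 0.03] [347.  273.6]
[0.035, -0.032, 0.03] [361.3 294.2]
[-0.035, 0.032, 0.03] [322.5 286.8]
[-0.035, -0.032, 0.03] [336.2 308.3]
[0.035, 0.032, 0] [346.6 279.5]
[0.035, -0.032, 0] [360.6 299.7]
270 ---------------------##############---------------------------------------------
271 ##-----------------#################--------------------------------------------
272 ####------------#-###################-------------------------------------------
273 ########-###-########################-------------------------------------------
274 ######################################------------------------------------------
275 #######################################-------------#---------------------------
276 #######################################-----------###---------------------------
277 #######################################--------######---------------------------
278 ######################################
[... 3677 characters left out ...]
--------------------
322 -----------------#################---YYYYYYYYYYYYYYYYY--------------------------
323 -----------------################--YYYYYYYYYYYYYYYYYY---------------------------
324 -----------------###############--YYYYYYYYYYYYYYYYY-----------------------------
325 -----------------#############-----YYYYYYYYYYYYYY-------------------------------
326 -----------------###########----------YYYYYYYY----------------------------------
327 ------------------########------------------------------------------------------
328 ------------------######--------------------------------------------------------
329 ------------------####----------------------------------------------------------
```

The predicted and observed lip corners agree within about 1–2 px, so the scoop is level and centred. I'll lower it to contact.

Emit:
{"name": "send_rows", "arguments": {
  "xyz": [
    [0, 0, 0.003],
    [0, 0, 0.002],
    [0, 0, 0.002],
    [0, 0, 0.001],
    [0, 0, 0],
    [0, 0, 0]
  ],
  "rotation": [
    [0, 0, 0],
    [0, 0, 0],
    [0, 0, 0],
    [0, 0, 0],
    [0, 0, 0],
    [0, 0, 0]
  ],
  "jaw": [0, 0, 0, 0, 0, 0]
}}

```text
time_s: 26.25
tool_pos: [0.4755, 0.3076, 0.2861]
tool_rot: [180.0, -0.0, 40.0]
force: [0.2, 0.5, -1.6]
grip_width: 0.0176
grasp_force: 50.0
```

```bash
python3 -c "
from plan import *
state()"
```

```text
t 26.25 q [13.2, 23.7, -58.8, 101.9, 22.1, 66.9, -102.3] p [0.4755, 0.3076, 0.2861] r [179.95, -0.01, 40.01] F [0.2, 0.5, -1.6] M [0.09, -0.15, 0.03] w 0.0176 gf 50.0
```

Emit:
{"name": "send_rows", "arguments": {
  "xyz": [
    [0, 0, 0.001],
    [0, 0, 0],
    [0, 0, 0]
  ],
  "rotation": [
    [0, 0, 0],
    [0, 0, 0],
    [0, 0, 0]
  ],
  "jaw": [0, 0, 0]
}}

```text
time_s: 26.55
tool_pos: [0.4755, 0.3075, 0.2851]
tool_rot: [179.9, -0.0, 40.0]
force: [-0.3, -0.3, -1.7]
grip_width: 0.0173
grasp_force: 50.0
```

```bash
python3 -c "
from plan import *
state()"
```

```text
t 26.55 q [13.2, 23.8, -58.8, 102.0, 22.1, 66.8, -102.4] p [0.4755, 0.3075, 0.2851] r [179.95, -0.01, 40.01] F [-0.3, -0.3, -1.7] M [0.04, -0.16, 0.04] w 0.0173 gf 50.0
```

Emit:
{"name": "send_rows", "arguments": {
  "xyz": [
    [0, 0, 0.001],
    [0, 0, 0],
    [0, 0, 0]
  ],
  "rotation": [
    [0, 0, 0],
    [0, 0, 0],
    [0, 0, 0]
  ],
  "jaw": [0, 0, 0]
}}

```text
time_s: 26.85
tool_pos: [0.4756, 0.3077, 0.2844]
tool_rot: [179.9, -0.0, 40.0]
force: [0.7, -0.9, 1.3]
grip_width: 0.0177
grasp_force: 50.0
```

Emit:
{"name": "send_rows", "arguments": {
  "xyz": [
    [0, 0, 0.001],
    [0, 0, 0],
    [0, 0, 0]
  ],
  "rotation": [
    [0, 0, 0],
    [0, 0, 0],
    [0, 0, 0]
  ],
  "jaw": [0, 0, 0]
}}

```text
time_s: 27.15
tool_pos: [0.4758, 0.3079, 0.284]
tool_rot: [179.9, -0.1, 40.0]
force: [0.2, 0.3, 5.6]
grip_width: 0.0173
grasp_force: 50.0
```

```bash
python3 -c "
from plan import *
state()"
```

```text
t 27.15 q [13.1, 23.9, -58.7, 102.0, 22.2, 66.6, -102.5] p [0.4758, 0.3079, 0.284] r [179.92, -0.08, 40.0] F [0.2, 0.3, 5.6] M [-0.22, 0.07, 0.05] w 0.0173 gf 50.0
```

Emit:
{"name": "send_rows", "arguments": {
  "xyz": [
    [-0.0023, 0, -0.0005],
    [0, 0, 0],
    [0, 0, 0]
  ],
  "rotation": [
    [0, 0.01, 0],
    [0, 0, 0],
    [0, 0, 0]
  ],
  "jaw": [0, 0, 0]
}}

```text
time_s: 27.45
tool_pos: [0.474, 0.3064, 0.2846]
tool_rot: [179.9, -0.7, 40.0]
force: [1.4, 0.7, 6.7]
grip_width: 0.0179
grasp_force: 50.0
```

```bash
python3 -c "
from plan import *
state()"
```

```text
t 27.45 q [13.7, 23.3, -59.0, 102.5, 22.0, 65.9, -102.2] p [0.474, 0.3064, 0.2846] r [179.92, -0.68, 40.01] F [1.4, 0.7, 6.7] M [-0.17, 0.17, -0.02] w 0.0179 gf 50.0
```

Emit:
{"name": "send_rows", "arguments": {
  "xyz": [
    [-0.0023, 0, -0.0005],
    [0, 0, 0],
    [0, 0, 0]
  ],
  "rotation": [
    [0, 0.01, 0],
    [0, 0, 0],
    [0, 0, 0]
  ],
  "jaw": [0, 0, 0]
}}

```text
time_s: 27.75
tool_pos: [0.4723, 0.305, 0.285]
tool_rot: [179.9, -1.3, 40.0]
force: [1.5, 1.2, 5.4]
grip_width: 0.0175
grasp_force: 50.0
```

```bash
python3 -c "
from plan import *
state()"
```

```text
t 27.75 q [14.3, 22.8, -59.3, 103.1, 21.7, 65.1, -102.0] p [0.4723, 0.305, 0.285] r [179.93, -1.3, 40.01] F [1.5, 1.2, 5.4] M [-0.02, -0.04, 0.02] w 0.0175 gf 50.0
```

The contact centre is now inside the stand top, so the scoop is seated flat. I'll ease the grip, open, and retreat upward.

Emit:
{"name": "send_rows", "arguments": {
  "xyz": [
    [0.0008, 0, -0.0005],
    [0, 0, 0],
    [0, 0, 0]
  ],
  "rotation": [
    [0, 0, 0],
    [0, 0, 0],
    [0, 0, 0]
  ],
  "jaw": [0, 0, 0],
  "newtons": 8
}}

```text
time_s: 28.05
tool_pos: [0.4727, 0.3052, 0.2846]
tool_rot: [180.0, -1.2, 40.0]
force: [1.9, 0.9, 1.9]
grip_width: 0.0177
grasp_force: 8.0
```

Emit:
{"name": "send_rows", "arguments": {
  "xyz": [
    [0, 0, 0],
    [0, 0, 0],
    [0, 0, 0],
    [0, 0, 0],
    [0, 0, 0]
  ],
  "rotation": [
    [0, 0, 0],
    [0, 0, 0],
    [0, 0, 0],
    [0, 0, 0],
    [0, 0, 0]
  ],
  "jaw": [0.24, 0.28, 0.34, 0.4, 0.45]
}}

```text
time_s: 28.55
tool_pos: [0.4724, 0.305, 0.2844]
tool_rot: [180.0, -1.1, 40.0]
force: [-0.3, 0.3, 0.6]
grip_width: 0.0354
grasp_force: 0.0
```

```bash
python3 -c "
from plan import *
state()"
```

```text
t 28.55 q [14.2, 22.9, -59.2, 103.0, 21.7, 65.2, -102.0] p [0.4724, 0.305, 0.2844] r [179.95, -1.13, 40.01] F [-0.3, 0.3, 0.6] M [-0.08, -0.02, -0.02] w 0.0354 gf 0.0
```

Emit:
{"name": "send_rows", "arguments": {
  "xyz": [
    [0, 0, -0.005],
    [0, 0, -0.01],
    [0, 0, -0.015],
    [0, 0, -0.02],
    [0, 0, -0.02],
    [0, 0, -0.02],
    [0, 0, -0.02],
    [0.02, 0, -0.02],
    [0.03, 0, 0],
    [0.03, 0, 0],
    [0.03, 0, 0],
    [0.03, 0, 0],
    [0, 0, 0],
    [0, 0, 0]
  ],
  "rotation": [
    [0, 0, 0],
    [0, 0, 0],
    [0, 0, 0],
    [0, 0, 0],
    [0, 0, 0],
    [0, 0, 0],
    [0, 0, 0],
    [0, 0, 0],
    [0, 0, 0],
    [0, 0, 0],
    [0, 0, 0],
    [0, 0, 0],
    [0, 0, 0],
    [0, 0, 0]
  ],
  "jaw": [0.45, 0.45, 0.45, 0.45, 0.45, 0.45, 0.45, 0.45, 0.45, 0.45, 0.45, 0.45, 0.45, 0.45]
}}

```text
time_s: 29.95
tool_pos: [0.5775, 0.3938, 0.418]
tool_rot: [-180.0, -1.2, 40.0]
force: [-0.4, 0.3, 0.0]
grip_width: 0.0393
grasp_force: 0.0
```

```bash
python3 - <<'E'
from seg import *
from h import *
o=state()
S=Cam("side");cv2.imwrite("pics/s10.png",S.im)
# predicted scoop outline resting on stand: origin from release pose, heading -140
Rr=E(180,0,40); p=np.array([.4724,.305,.2845])
for q in([.035,.032,.03],[.035,-.032,.03],[-.125,0,.073],[-.055,0,.073]):
    print(q,np.round(S.px(p+Rr.apply([-(q[0]+.083),q[1],.2295-q[2]])-[0,0,.004]),1))
im=S.im.astype(int)
for v in range(248,330):
    row=""
    for u in range(275,375):
        b,g,r=im[v,u]; m=max(b,g,r)-min(b,g,r)
        row+= "Y" if r-b>75 else ("#" if m<22 and r<190 else ("w" if m<22 else "-"))
    print(v,row)
E
```

```text
t 29.95 q [-0.5, 33.8, -56.2, 73.1, 27.8, 85.7, -103.3] p [0.5775, 0.3938, 0.418] r [-179.98, -1.16, 40.04] F [-0.4, 0.3, 0.0] M [-0.0, -0.01, 0.08] w 0.0393 gf 0.0
[0.035, 0.032, 0.03] [347.6 275.9]
[0.035, -0.032, 0.03] [361.8 296.2]
[-0.125, 0, 0.073] [295.6 310. ]
[-0.055, 0, 0.073] [322.6 295.3]
248 ----------------------------------------------------------------------------------------------------
249 ----------------------------------------------------------------------------------------------------
250 ----------------------------------------------------------------------------------------------------
251 ----------------------------------------------------------------------------------------------------
252 ----------------------------------------------------------------------------------------------------
253 ----------------------------------------------------------------------------------------------------
254 ----------------------------------------------------------------------------------------------------
255 -----------------------------------------------------------
[... 7111 characters left out ...]
---------------------YYYYYYYYYYYYYYYYYYYYYY---------------------------
324 ##---------------------------------------------------YYYYYYYYYYYYYYYYYY-----------------------------
325 -------------------------------------------------------YYYYYYYYYYYYYY-------------------------------
326 ----------------------------------------------------------YYYYYYYY----------------------------------
327 ----------------------------------------------------------------------------------------------------
328 ----------------------------------------------------------------------------------------------------
329 ----------------------------------------------------------------------------------------------------
```

Emit:
{"name": "send_rows", "arguments": {
  "xyz": [
    [0, 0, 0],
    [0, 0, 0],
    [0, 0, 0],
    [0, 0, 0],
    [0, 0, 0],
    [0, 0, 0]
  ],
  "rotation": [
    [0, 0, 0],
    [0, 0, 0],
    [0, 0, 0],
    [0, 0, 0],
    [0, 0, 0],
    [0, 0, 0]
  ],
  "jaw": [0.45, 0.45, 0.45, 0.45, 0.45, 0.45]
}}

```text
time_s: 30.6
tool_pos: [0.5777, 0.3934, 0.4174]
tool_rot: [179.9, -1.2, 40.0]
force: [-0.5, -0.3, -0.2]
grip_width: 0.039
grasp_force: 0.0
```

```bash
python3 - <<'E'
from h import *
from cell import env
S=Cam("side"); a=cv2.imread("pics/s10.png")
d=cv2.absdiff(a,S.im)[255:330,280:375].max(); print("scoop diff",d)
if d<40: print(env.sign_off())
E
```

```text
scoop diff 8
the job is handed in; nothing more can be done
None
```

I handed the job in at about 31 s: all six pebbles were scooped in one go and appear to be in the planter (one rust-red one is hard to see against the terracotta), none spilled, and the empty scoop rests level and still on the brass stand.

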